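# Size-check printed plugs in a tapered gauge and rack the right ones

## Task

Clear the scraper off the gauge and lay it flat in the long tray, then give every green plug on the build plate a gauge slot of its own: set it in at the wide mouth and slide it towards the narrow end until it wedges, let go, and leave it there until all the plugs stand wedged together. Then read the gauge: each plug whose stem stopped between the two dark lines goes into the rack, one to a hole and fully down, and every other plug goes into the spares box, all of them standing upright. Leave the other things on the bench where they are.

Things in the scene. Friction and masses are not known exactly. Their poses are not given: they have to be found in the camera images.
- gauge: Fixed white printed gauge flat on the table, 135 x 242 mm: a 5 mm floor with ribs 16 mm high on it (rib tops 21 mm above the table) forming four equal tapered slots side by side. Origin: middle of its underside; x along the slots from the wide mouths (facing the robot) to the narrow ends, y to the left. Two thin dark lines run across all slots.
- slot1 (a point): Middle of the wide mouth of slot 1 of the gauge (slots 58 mm apart along y, slot 1 furthest right seen from the robot), on the slot floor, 5 mm above the table; axes as the gauge. 42 mm wide here, narrowing evenly by 0.2 mm per mm over 100 mm along +x to 22 mm. A plug centred 0 to 12 mm inside is loose; slid along +x it wedges 35 to 80 mm in. A push of 6 to 10 N does; drawn 15 mm back it is free.
- slot2 (a point): Middle of the wide mouth of slot 2 of the gauge (slots 58 mm apart along y, slot 1 furthest right seen from the robot), on the slot floor, 5 mm above the table; axes as the gauge. 42 mm wide here, narrowing evenly by 0.2 mm per mm over 100 mm along +x to 22 mm. A plug centred 0 to 12 mm inside is loose; slid along +x it wedges 35 to 80 mm in. A push of 6 to 10 N does; drawn 15 mm back it is free.
- slot3 (a point): Middle of the wide mouth of slot 3 of the gauge (slots 58 mm apart along y, slot 1 furthest right seen from the robot), on the slot floor, 5 mm above the table; axes as the gauge. 42 mm wide here, narrowing evenly by 0.2 mm per mm over 100 mm along +x to 22 mm. A plug centred 0 to 12 mm inside is loose; slid along +x it wedges 35 to 80 mm in. A push of 6 to 10 N does; drawn 15 mm back it is free.
- slot4 (a point): Middle of the wide mouth of slot 4 of the gauge (slots 58 mm apart along y, slot 1 furthest right seen from the robot), on the slot floor, 5 mm above the table; axes as the gauge. 42 mm wide here, narrowing evenly by 0.2 mm per mm over 100 mm along +x to 22 mm. A plug centred 0 to 12 mm inside is loose; slid along +x it wedges 35 to 80 mm in. A push of 6 to 10 N does; drawn 15 mm back it is free.
- line_near (a point): Middle of the dark line across the gauge nearer the mouths, 49 mm in from the mouths, at rib height. A big plug stops with its stem short of this line (by 8 mm or so).
- line_far (a point): Middle of the dark line across the gauge further in, 69 mm in from the mouths. A middle-sized plug stops with its stem centre between the two lines, a small plug past this one.
- scraper: Print scraper lying flat across the gauge ribs: black handle 110 x 26 x 18 mm, then a flat steel blade 3 mm thick, 44 mm wide, reaching to 122 mm from the origin. Origin: centre of the underside of the handle, x along the handle towards the blade, z up. About 90 g; grip it across the 26 mm of the handle, at its middle or up to 30 mm nearer the blade.
- tray: Fixed shallow grey tray in front of the gauge, 105 x 260 mm and 18 mm high, walls and floor 4 mm; long along its y. Origin: centre of its underside. The scraper fits in lying lengthwise.
- plate: Fixed dark steel build plate lying on the table, 235 x 235 x 4 mm, the plugs stand on it. Origin: centre of its underside.
- plug_a: Printed green plug standing foot down: round foot 20 mm high, 26 to 35 mm in diameter (one of three sizes; which one is for the gauge to tell), on it a central stem 16 mm in diameter and 38 mm long to hold it by; 58 mm high in all, 30 g, weight low. Origin: centre of its underside, z up the stem. Three or four of the six plugs are there, the others absent (None from the start).
- plug_b: Printed green plug standing foot down: round foot 20 mm high, 26 to 35 mm in diameter (one of three sizes; which one is for the gauge to tell), on it a central stem 16 mm in diameter and 38 mm long to hold it by; 58 mm high in all, 30 g, weight low. Origin: centre of its underside, z up the stem. Three or four of the six plugs are there, the others absent (None from the start).
- plug_c: Printed green plug standing foot down: round foot 20 mm high, 26 to 35 mm in diameter (one of three sizes; which one is for the gauge to tell), on it a central stem 16 mm in diameter and 38 mm long to hold it by; 58 mm high in all, 30 g, weight low. Origin: centre of its underside, z up the stem. Three or four of the six plugs are there, the others absent (None from the start).
- plug_d: Printed green plug standing foot down: round foot 20 mm high, 26 to 35 mm in diameter (one of three sizes; which one is for the gauge to tell), on it a central stem 16 mm in diameter and 38 mm long to hold it by; 58 mm high in all, 30 g, weight low. Origin: centre of its underside, z up the stem. Three or four of the six plugs are there, the others absent (None from the start).
- plug_e: Printed green plug standing foot down: round foot 20 mm high, 26 to 35 mm in diameter (one of three sizes; which one is for the gauge to tell), on it a central stem 16 mm in diameter and 38 mm long to hold it by; 58 mm high in all, 30 g, weight low. Origin: centre of its underside, z up the stem. Three or four of the six plugs are there, the others absent (None from the start).
- plug_f: Printed green plug standing foot down: round foot 20 mm high, 26 to 35 mm in diameter (one of three sizes; which one is for the gauge to tell), on it a central stem 16 mm in diameter and 38 mm long to hold it by; 58 mm high in all, 30 g, weight low. Origin: centre of its underside, z up the stem. Three or four of the six plugs are there, the others absent (None from the start).
- rack: Fixed wooden rack block 130 x 130 x 20 mm with four holes in a square, their axes at x = +-29 mm, y = +-29 mm in its frame; each hole is 38 mm in diameter and 14 mm deep (its floor 6 mm above the table). Origin: centre of its underside, x and y along its sides. It and the spares box change places from start to start.
- spares: Fixed square open cardboard spares box 130 x 130 mm, 22 mm high, walls and floor 4 mm. Origin: centre of its underside; x and y along its sides.
- cube: Green printed 20 mm cube, not part of the job. Origin: centre of underside.
- glue: White glue bottle, 30 mm diameter, 95 mm high, standing; not part of the job. Origin: centre of underside.
- phone: Black phone lying flat, 150 x 72 x 9 mm; not part of the job. Origin: centre of underside.
- bracket: Green printed angle bracket 50 x 30 x 33 mm high; not part of the job. Origin: underside of its foot.
- puck: Black disc 70 mm in diameter, 20 mm high; not part of the job. Origin: centre of underside.

How it is judged:
By the outcome, as a careful person would: the job done as asked, in the order asked, and still so for the second after the job is handed in, with the robot touching nothing.
Of plug_a, plug_b, plug_c, plug_d, plug_e, plug_f only 3 to 4 are there at a start; the rules pass over those that are not, and their reading is None.
At some moment in a run one of scraper, plug_a, plug_b, plug_c, plug_d, plug_e, plug_f may be knocked a few centimetres aside while the robot is not near it.
Once in a run the grip may slacken for a moment while it holds something.
It also fails if it takes over 210 s, if anything falls off the work surface, if the arm or the gripper's body presses on something with over 40 N, if the wrist force passes 120 N, or if a joint passes its speed limit or range.

## Robot

A 6-joint arm with a two-finger parallel gripper is mounted at the origin on the work surface. World frame = base frame: x ahead of the robot, y to its left, z up, the work surface at z = 0. Lengths are in m, angles in rad, forces in N, time in s.
With the tool pointing down it reaches from about 0.35 to 0.975 m from the base axis. Payload 4.9 kg.
Tool frame: the origin (TCP) lies at the very end of the fingers, on their centre line; the grasp point (between the pads) lies 19 mm behind it (ctrl.grip_point_offset is the distance from the TCP to the grasp point, in m); z points along the fingers, y is the line along which they close (so a half turn about z gives the same grasp; the last joint's range is limited). The gripper opens to 85 mm and grips with 20 to 120 N. Pads are 22 mm wide; open, the fingers measure 114 mm over their backs; the gripper's body (76 mm by 85 mm) begins 54 mm behind the grasp point. The pads swing forward as they close: fully open they stand 13 mm farther back than shut.
Start: joints at [1.111, 0.053, 1.613, -0, 1.476, -0.119], TCP at [0.209, 0.589, 0.231] pointing down, gripper open.
Joint ranges: [-3.01, 3.01], [-1.01, 2.22], [0.06, 2.58], [-1.02, 4.17], [0.09, 2.62], [-3.14, 3.14]. Speed limits (rad/s): [2.57, 2.57, 3.14, 3.14, 3.14, 3.14].

## Interface

Orientations are given as a rotation vector (axis times angle).
In Python, from station import ctrl gives the robot as it stands.
- The arm moves only by the tool send_rows, never from a script. Its argument "rows" is a list of rows, each a list of 3 entries, a list of its own where there are three numbers: the finger opening in cm, from 0 to 8.54, then the shift along the tool's x, y, z in cm, then the turn about the tool's z in degrees. A call has 1 to 10 rows; each row shifts and turns the commanded pose from where the row before left it, along the tool's axes as they then stand; what a row does not reach is not made up. A row lasts 1/8 s, in which the tool goes at most 62.5 mm and 10.7 degrees, less where a joint would pass 70% of its speed; a pose out of reach is approached as far as the arm can. A call with a gripper value outside its range is refused whole. The fingers move at their own pace and stop on an object; "newtons" is the grip in N (left out, the last holds). Time passes only in rows, so rows that do not move let the fingers close. It gives the time, the measured TCP pose, the force, the opening and the grip force at its end, in the units of the state.
- ctrl.get_obs(): the state, without advancing time (a new reading comes with each control period).
- ctrl.get_image(name): name is "scene" or "top" or "wrist"; returns a dict with "frame" (400x640x3 uint8, red, green, blue), "range_z" (400x640 float32, m along the optical axis (not along the pixel's ray), 0 where there is no reading), "fx", "fy", "cx", "cy" (pixels), "cam_to_world" (4x4, takes a point from camera to world coordinates). Camera axes: x right, y down, z forward; pixel columns grow to the right and rows downward; lengths in m; the calibration is good to about 2 mm. A picture is of the moment at which its call begins.
- ctrl.finish_job(): hands the job in; it is judged then, once.
The state is a dict: "t": time; "q": joint angles; "dq": joint speeds; "effort": joint torques, N m; "tool_pos": TCP position; "tool_rot": TCP orientation; "contact_force": force on the tool from outside, world axes, zero at the start; "wrist_torque": the same for the moment, N m; "opening": finger opening in m; "grip_force": force on a finger pad.
Only numpy, scipy, OpenCV 4.12 (cv2) and the standard library are available. Lean on these libraries where they do the work, as an engineer would, in place of code of your own. Each camera call takes 0.05 s, during which the arm holds its last target. There are 200 camera calls.

## Working session

There is one attempt and no reset: what is moved stays moved. The work goes in short steps, Python scripts to look and compute and a tool call to move; the robot and the scene stay as the last step left them, time stands still between calls to the robot, and variables do not carry over. Pictures are saved under pics/ and viewed, at most 14 in all, crops included, and the job is handed in when it is done.

Besides the shell and the picture viewer there is one more tool, called after ">>>" as name([rows], argument=value, ...), one row to a line, values as JSON. send_rows: Moves the arm, as the interface text tells. Its arguments: {"type":"object","properties":{"rows":{"type":"array","items":{"type":"array"}},"newtons":{"type":"number"}},"required":["rows"]}

```bash
ls; mkdir -p pics; cat > h.py <<'E'
import numpy as np, cv2
from station import ctrl
from scipy.spatial.transform import Rotation as R
def snap(name,fn=None):
    im=ctrl.get_image(name)
    if fn: cv2.imwrite('pics/'+fn,im['frame'][:,:,::-1]); np.savez('pics/'+fn[:-4],**im)
    return im
def load(fn): return dict(np.load('pics/'+fn+'.npz'))
def cloud(im):
    z=im['range_z']; v,u=np.mgrid[:z.shape[0],:z.shape[1]]
    p=np.stack([(u-im['cx'])/im['fx']*z,(v-im['cy'])/im['fy']*z,z],-1)
    T=im['cam_to_world']; return p@T[:3,:3].T+T[:3,3]
E
python3 - <<'E'
from h import *
o=ctrl.get_obs(); print(o['t'],o['tool_pos'],R.from_rotvec(o['tool_rot']).as_matrix().round(3),o['opening'])
for n in ('top','scene'):
    im=snap(n,n+'1.png'); print(im['cam_to_world'].round(3),im['fx'])
E
```

```text
pics
0.0 [0.20861001 0.58847968 0.23005738] [[-0.942  0.334 -0.001]
 [ 0.334  0.942 -0.002]
 [ 0.    -0.002 -1.   ]] 0.08550875412496291
[[-0.014 -0.982  0.188  0.41 ]
 [-1.     0.01  -0.024  0.06 ]
 [ 0.021 -0.188 -0.982  0.971]
 [ 0.     0.     0.     1.   ]] 414.1232897238447
[[-0.287  0.733 -0.617  1.226]
 [ 0.958  0.222 -0.182  0.23 ]
 [ 0.004 -0.643 -0.766  0.855]
 [ 0.     0.     0.     1.   ]] 483.8619523054657
```

View pics/top1.png

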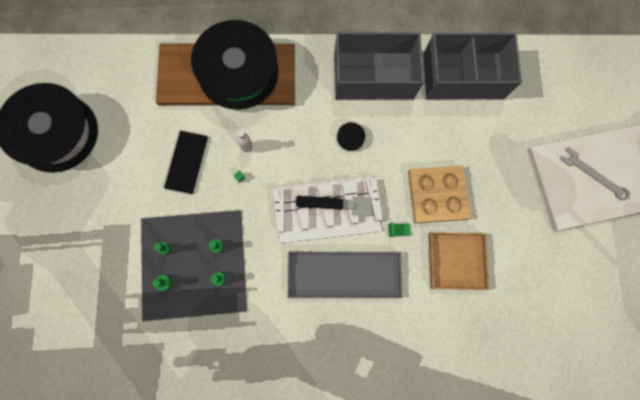

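```bash
python3 - <<'E'
from h import *
# height-banded components from top
im=load('top1'); P=cloud(im); f=im['frame'].astype(int)
ok=im['range_z']>0
g=ok&(f[...,1]>f[...,0]*1.3)&(f[...,1]>f[...,2]*1.15)&(P[...,2]>.008)
n,l,s,c=cv2.connectedComponentsWithStats(g.astype(np.uint8))
for i in range(1,n):
    if s[i,4]>25:
        p=P[l==i]; h=p[:,2].max(); t=p[p[:,2]>h-.006]
        print('green',c[i].round(),s[i,4],'h',h.round(3),'top',((t.min(0)+t.max(0))/2).round(4),'med',np.median(t,0).round(4))
E
```

```text
green [246.  96.] 189 h 0.087 top [0.8427 0.195  0.0844] med [0.8336 0.1964 0.0847]
green [239. 176.] 69 h 0.023 top [0.6649 0.2145 0.02  ] med [0.6657 0.2151 0.0204]
green [391. 229.] 57 h 0.036 top [ 0.5321 -0.1397  0.0333] med [ 0.5312 -0.1393  0.0323]
green [215. 246.] 155 h 0.065 top [0.4988 0.2631 0.062 ] med [0.4994 0.2627 0.0619]
green [162. 248.] 157 h 0.065 top [0.4946 0.3821 0.0624] med [0.4944 0.3816 0.0621]
green [218. 279.] 166 h 0.066 top [0.4244 0.2561 0.0628] med [0.4244 0.2571 0.0622]
green [162. 283.] 227 h 0.064 top [0.4177 0.3789 0.0616] med [0.4177 0.3787 0.0621]
```

The top view shows four plugs on the plate at (215,246), (162,248), (218,279) and (162,283). The gauge is at (328,208) with its mouths facing down. The scraper lies on it, handle (320,202) and blade at (362,206). The tray is at (345,275), the rack at (440,193) and the spares box at (458,262).

```bash
cat >> h.py <<'E'
def rect(P,m,zlo,zhi,box):
    x,y,z=P[...,0],P[...,1],P[...,2]
    k=m&(z>zlo)&(z<zhi)&(x>box[0])&(x<box[1])&(y>box[2])&(y<box[3])
    k=cv2.morphologyEx(k.astype(np.uint8),cv2.MORPH_OPEN,np.ones((2,2)))>0
    r=cv2.minAreaRect((P[k][:,:2]*1000).astype(np.float32)); return np.round(r[0],1),np.round(r[1],1),round(r[2],1),int(k.sum()),np.median(P[k],0).round(4)
E
python3 - <<'E'
from h import *
for nm in('top1','scene1'):
    im=load(nm); P=cloud(im); ok=im['range_z']>0
    f=im['frame'].astype(int); dark=ok&(f.max(-1)<70)
    for n,m,a,b,box in [('gauge',ok,.012,.06,(.46,.7,-.13,.16)),('handle',dark,.03,.05,(.5,.66,-.08,.14)),('tray',ok,.010,.03,(.34,.48,-.16,.12)),
       ('rack',ok,.012,.03,(.5,.7,-.34,-.17)),('spares',ok,.014,.035,(.35,.5,-.36,-.2))]:
        try: print(nm,n,*rect(P,m,a,b,box))
        except Exception as e: print(nm,n,e)
im=load('top1');cv2.imwrite('pics/crop1.png',cv2.resize(im['frame'][165:305,265:495,::-1],None,fx=3.4,fy=3.4,interpolation=cv2.INTER_CUBIC))
E
```

```text
top1 gauge [530.6  -3.3] [226.3 250.6] 6.1 2914 [ 0.5889 -0.0022  0.021 ]
top1 handle [507.6  25.7] [108.7 197.7] 87.7 470 [0.5931 0.0236 0.0383]
top1 tray [426.9 -33.6] [264.2 103. ] 89.5 404 [ 0.3801 -0.04    0.0152]
top1 rack [ 559.8 -131.6] [191.7 446.9] 14.8 2397 [ 0.6108 -0.2616  0.0195]
top1 spares [ 451.  -156.4] [429.5 109.3] 88.0 330 [ 0.425  -0.2895  0.02  ]
scene1 gauge [854.1  47.9] [789.4 249.6] 8.6 2927 [0.6041 0.0059 0.0204]
scene1 handle [907.3 100.4] [679.1 108.1] 13.1 520 [0.6033 0.0307 0.0375]
scene1 tray [425.5 -28. ] [101.8 260.6] 1.4 416 [ 0.3849 -0.0232  0.0119]
scene1 rack [893.7 -84.3] [897.2 176.6] 32.3 2253 [ 0.6223 -0.2559  0.0185]
scene1 spares [822.4 -84.8] [1010.6  161.3] 28.9 280 [ 0.4109 -0.2938  0.0154]
```

View pics/crop1.png

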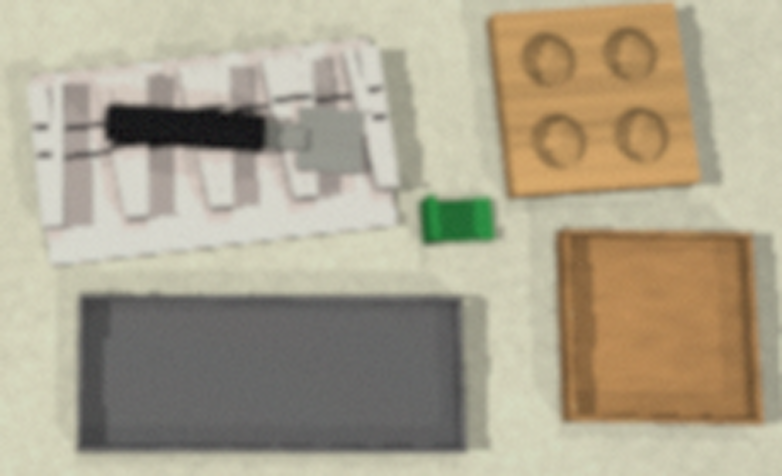

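Crop: the handle runs from (107,125) to (265,133), with the blade at 300–365. The gauge mouths are on the lower side, around row 220. The bracket at (458,218) lies between the gauge and the rack.

```bash
python3 - <<'E'
s=open('h.py').read().replace("k=cv2.morphologyEx(k.astype(np.uint8),cv2.MORPH_OPEN,np.ones((2,2)))>0","n,l,s,_=cv2.connectedComponentsWithStats(k.astype(np.uint8)); k=l==1+np.argmax(s[1:,4])")
open('h.py','w').write(s)
E
python3 - <<'E'
from h import *
for nm in('top1','scene1'):
    im=load(nm); P=cloud(im); ok=im['range_z']>0
    f=im['frame'].astype(int); dark=ok&(f.max(-1)<70)
    for n,m,a,b,box in [('gauge',ok,.002,.06,(.46,.7,-.117,.16)),('handle',dark,.03,.05,(.5,.66,-.08,.14)),('tray',ok,.010,.03,(.34,.48,-.17,.12)),
       ('rack',ok,.012,.03,(.5,.7,-.34,-.17)),('spares',ok,.014,.035,(.33,.51,-.37,-.2))]:
        print(nm,n,*rect(P,m,a,b,box))
im=load('top1'); P=cloud(im); C=lambda u,v:(u/3.4+265,v/3.4+165)
def at(u,v,z):
    u,v=C(u,v); T=im['cam_to_world']; d=T[:3,:3]@[(u-im['cx'])/im['fx'],(v-im['cy'])/im['fy'],1]; return (T[:3,3]+d*(z-T[2,3])/d[2]).round(4)
print('gauge floor corners',at(53,264,.005),at(402,223,.005))
for p in [(549,60),(630,54),(559,140),(642,135)]: print('hole',at(*p,.020))
E
cat > mv.py <<'E'
# usage: mv.py x y z yawdeg(tool x axis direction) -> shift in tool axes cm + turn deg
import sys; from h import *
o=ctrl.get_obs(); M=R.from_rotvec(o['tool_rot']).as_matrix(); p=np.array(o['tool_pos'])
print('t',round(o['t'],2),'tcp',p.round(4),'yaw',np.degrees(np.arctan2(M[1,0],M[0,0])).round(2),'open',round(o['opening'],4),'F',np.round(o['contact_force'],1),'grip',round(o['grip_force'],1),'tilt',M[:,2].round(3))
a=[float(x) for x in sys.argv[1:]]
if a:
    print('shift cm',(M.T@(np.array(a[:3])-p)*100).round(2),'turn',[ (((np.degrees(np.arctan2(M[1,0],M[0,0]))-a[3]+s)+180)%360-180).round(2) for s in(0,180)])
E
```

```text
top1 gauge [585.3   8.1] [142.3 250. ] 6.6 5718 [0.5823 0.0081 0.008 ]
top1 handle [595.6  25.6] [106.4  24.7] 86.7 470 [0.5953 0.0258 0.0386]
top1 tray [429.6 -29. ] [259.9 101.4] 89.2 473 [ 0.3874 -0.0548  0.0176]
top1 rack [ 617.3 -259.3] [131.4 131.5] 3.5 2286 [ 0.6158 -0.2587  0.0196]
top1 spares [ 451.8 -293.3] [131.9 116.8] 88.6 375 [ 0.4301 -0.2941  0.021 ]
scene1 gauge [586.1   5.7] [140.7 247.9] 6.0 5125 [0.6057 0.0105 0.0159]
scene1 handle [598.4  26.8] [108.7  28.3] 84.9 525 [0.6018 0.0279 0.0378]
scene1 tray [429.4 -29.6] [261.  102.1] 89.6 427 [ 0.3849 -0.0284  0.0156]
scene1 rack [ 619.6 -260.9] [133.3 134.2] 4.0 2105 [ 0.6244 -0.2584  0.0188]
scene1 spares [ 451.9 -293.9] [133.4 117.7] 89.0 320 [ 0.4208 -0.2979  0.0191]
gauge floor corners [0.5066 0.1157 0.005 ] [ 0.5322 -0.1256  0.005 ]
hole [ 0.6438 -0.2311  0.02  ]
hole [ 0.6476 -0.2885  0.02  ]
hole [ 0.5868 -0.2343  0.02  ]
hole [ 0.5898 -0.2924  0.02  ]
```

```bash
python3 mv.py 0.597 0.012 0.2 86
```

```text
t 0.1 tcp [0.2086 0.5885 0.2302] yaw 160.47 open 0.0852 F [ 0.4 -0.9  0.3] grip 0.0 tilt [-0.001 -0.002 -1.   ]
shift cm [-55.87 -41.35   3.08] turn [np.float64(74.47), np.float64(-105.53)]
```

>>> send_rows([
  [8,[-4.66,-3.45,0.26],0],
  [8,[-4.66,-3.45,0.26],0],
  [8,[-4.66,-3.45,0.26],0],
  [8,[-4.66,-3.45,0.26],0],
  [8,[-4.66,-3.45,0.26],0],
  [8,[-4.66,-3.45,0.26],0],
  [8,[-4.66,-3.45,0.26],0],
  [8,[-4.66,-3.45,0.26],0],
  [8,[-4.66,-3.45,0.26],0],
  [8,[-4.66,-3.45,0.26],0],
], newtons=40)

```text
t: 1.35
tool_pos: [0.5333, 0.1063, 0.2048]
tool_rot: [-0.533, -3.096, -0.0]
contact_force: [0.9, 0.7, 0.5]
opening: 0.0806
grip_force: 0.0
```

>>> send_rows([
  [6,[-4.66,-3.45,0.26],0],
  [6,[-4.66,-3.45,0.26],0],
  [6,[0,0,0],9.5],
  [6,[0,0,0],9.5],
  [6,[0,0,0],9.5],
  [6,[0,0,0],9.5],
  [6,[0,0,0],9.5],
  [6,[0,0,0],9.5],
  [6,[0,0,0],9.5],
  [6,[0,0,0],8],
])

```text
t: 2.6
tool_pos: [0.5972, 0.012, 0.1994]
tool_rot: [-2.303, -2.136, 0.001]
contact_force: [-0.1, 0.1, -0.3]
opening: 0.0599
grip_force: 0.0
```

```bash
python3 - <<'E'
from h import *
im=snap('wrist','w1.png'); print(im['cam_to_world'].round(3))
P=cloud(im); ok=im['range_z']>0; f=im['frame'].astype(int)
print(rect(P,ok&(f.max(-1)<80),.032,.05,(.5,.68,-.1,.14)))
E
python3 mv.py 0.597 0.012 0.024 86
```

```text
[[ 0.997 -0.071 -0.025  0.603]
 [-0.075 -0.944 -0.322  0.094]
 [-0.001  0.323 -0.946  0.34 ]
 [ 0.     0.     0.     1.   ]]
(array([596.8,  24.1]), array([108.3,  25.5]), 85.9, 2487, array([0.5967, 0.0288, 0.037 ]))
t 2.65 tcp [0.5971 0.012  0.1994] yaw 85.55 open 0.06 F [-0.3  0.2  0.8] grip 0.0 tilt [-0.001  0.    -1.   ]
shift cm [0.000e+00 1.000e-02 1.754e+01] turn [np.float64(-0.45), np.float64(179.55)]
```

View pics/w1.png

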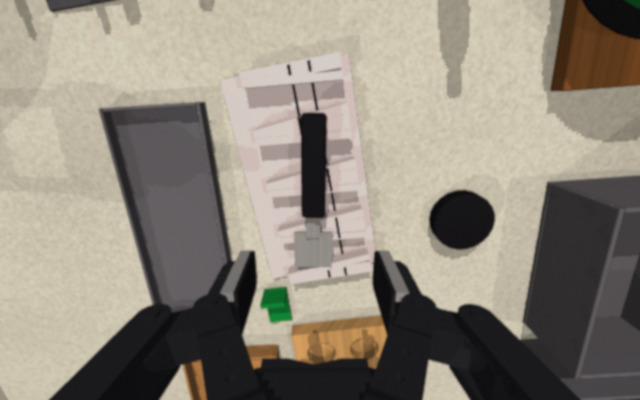

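Wrist view: handle from (313,115) to (313,215), blade at (313,250), matching the top-view fit. I'll descend and grip.

>>> send_rows([
  [6,[0,0,5],0],
  [6,[0,0,5],0],
  [6,[0,0,4],0],
  [6,[0,0,2],0],
  [6,[0,0,1.5],0],
  [6,[0,0,0],0],
  [2,[0,0,0],0],
  [2,[0,0,0],0],
  [2,[0,0,0],0],
  [2,[0,0,0],0],
], newtons=50)

```text
t: 3.9
tool_pos: [0.5991, 0.0118, 0.0271]
tool_rot: [2.296, 2.14, 0.003]
contact_force: [0.6, 0.4, 5.1]
opening: 0.0246
grip_force: 51.3
```

>>> send_rows([
  [2,[0,0,0],0],
  [2,[0,0,0],0],
  [2,[0,0,-1],0],
  [2,[0,0,-2],0],
  [2,[0,0,-3],0],
  [2,[0,0,-3],0],
  [2,[0,0,0],0],
])

```text
t: 4.78
tool_pos: [0.6, 0.0117, 0.1194]
tool_rot: [2.294, 2.138, 0.008]
contact_force: [1.2, -0.2, -1.0]
opening: 0.0247
grip_force: 50.6
```

```bash
python3 - <<'E'
from h import *
im=snap('wrist','w2.png')
P=cloud(im); ok=im['range_z']>0; f=im['frame'].astype(int)
print(rect(P,ok&(f.max(-1)<80),.06,.16,(.5,.68,0.02,.14)))
E
python3 mv.py 0.4295 -0.008 0.115 89.3
```

```text
(array([601.5,  48.9]), array([59. , 27.4]), 86.9, 6868, array([0.6024, 0.0508, 0.1294]))
t 4.83 tcp [0.5985 0.0119 0.1169] yaw 85.98 open 0.0243 F [-0.7 -0.  -1.2] grip 50.6 tilt [ 0.003 -0.    -1.   ]
shift cm [ -3.17 -16.72   0.13] turn [np.float64(-3.32), np.float64(176.68)]
```

View pics/w2.png

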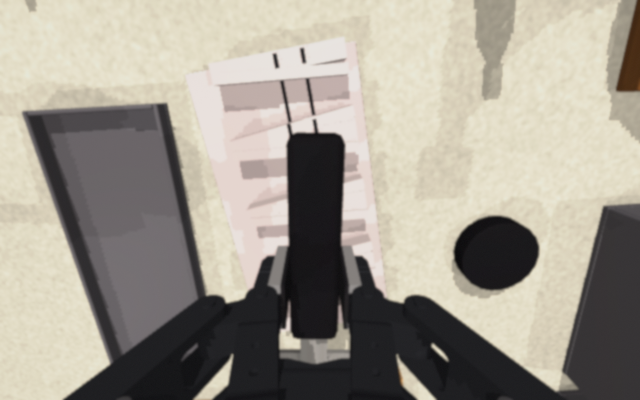

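The scraper is held, with the handle between the pads at (315,235). Next is the tray.

>>> send_rows([
  [2,[-0.8,-4.2,0],0],
  [2,[-0.8,-4.2,0],0],
  [2,[-0.8,-4.2,0],0],
  [2,[-0.8,-4.1,0],0],
  [2,[0,0,0],-3.3],
  [2,[0,0,4],0],
  [2,[0,0,3],0],
  [2,[0,0,2],0],
  [2,[0,0,0],0],
])

```text
t: 5.95
tool_pos: [0.4255, -0.0077, 0.0219]
tool_rot: [-2.231, -2.203, 0.007]
contact_force: [0.3, -0.3, -0.7]
opening: 0.0244
grip_force: 50.5
```

```bash
python3 mv.py 0.4295 -0.008 0.01 89.3
```

```text
t 5.95 tcp [ 0.4255 -0.0077  0.0219] yaw 89.27 open 0.0244 F [ 0.3 -0.3 -0.7] grip 50.5 tilt [-0.007  0.001 -1.   ]
shift cm [-0.03  0.41  1.19] turn [np.float64(-0.03), np.float64(179.97)]
```

>>> send_rows([
  [2,[0,0.3,0.6],0],
  [2,[0,0,0.4],0],
  [2,[0,0,0.1],0],
  [2,[0,0,0],0],
])

```text
t: 6.45
tool_pos: [0.4319, -0.0083, 0.0144]
tool_rot: [2.235, 2.207, 0.0]
contact_force: [0.4, 1.3, -0.5]
opening: 0.0245
grip_force: 50.5
```

>>> send_rows([
  [4.5,[0,0,0],0],
  [4.5,[0,0,0],0],
  [4.5,[0,0,0],0],
  [4.5,[0,0,-2],0],
  [4.5,[0,0,-4],0],
  [4.5,[0,0,-6],0],
  [4.5,[0,0,-6],0],
  [4.5,[0,0,0],0],
])

```text
t: 7.45
tool_pos: [0.4352, -0.0089, 0.2008]
tool_rot: [2.228, 2.2, 0.011]
contact_force: [0.8, -0.4, -0.3]
opening: 0.0449
grip_force: 0.0
```

```bash
python3 - <<'E'
from h import *
im=snap('wrist','w3.png')
P=cloud(im); f=im['frame']
g=(P[...,2]>.012)&(P[...,2]<.03)&(im['range_z']>0)
print('gauge ribs',rect(P,g,.014,.03,(.48,.7,-.117,.16)), 'handle',rect(P,g&(f.max(-1)<60),.018,.03,(.385,.475,-.14,.09)))
# plugs from top
im=snap('top','top2.png'); P=cloud(im); f=im['frame'].astype(int)
g=(im['range_z']>0)&(f[...,1]>f[...,0]*1.3)&(P[...,2]>.05)&(P[...,0]<.75)
n,l,s,c=cv2.connectedComponentsWithStats(g.astype(np.uint8))
for i in range(1,n):
    if s[i,4]>8: p=P[l==i]; print(c[i].round(),((p.min(0)+p.max(0))/2).round(4),p.mean(0).round(4))
G=rect(P,im['range_z']>0,.002,.06,(.46,.7,-.117,.16)); print(G)
cv2.imwrite('pics/crop2.png',cv2.resize(im['frame'][165:305,265:405,::-1],None,fx=4,fy=4,interpolation=cv2.INTER_CUBIC))
E
python3 mv.py
```

```text
gauge ribs (array([587.5,  66.6]), array([102.1,  35. ]), 1.1, 2689, array([0.5961, 0.0629, 0.019 ])) handle (array([432.1,   3.8]), array([108.2,  25. ]), 88.3, 2237, array([0.4322, 0.0084, 0.0201]))
[212. 245.] [0.4988 0.2633 0.0584] [0.4983 0.2622 0.0611]
[157. 247.] [0.4946 0.3816 0.0592] [0.4945 0.3807 0.0611]
[214. 279.] [0.4244 0.2564 0.0587] [0.4246 0.2556 0.0613]
[156. 283.] [0.4176 0.3794 0.0584] [0.4177 0.3782 0.061 ]
(array([587.2,   6.8]), array([143. , 256.8]), 7.1, 5237, array([0.5882, 0.0115, 0.0069]))
t 7.55 tcp [ 0.4321 -0.0084  0.1947] yaw 89.27 open 0.0451 F [-0.1 -0.7 -1.2] grip 0.0 tilt [ 0.002 -0.    -1.   ]
```

View pics/w3.png

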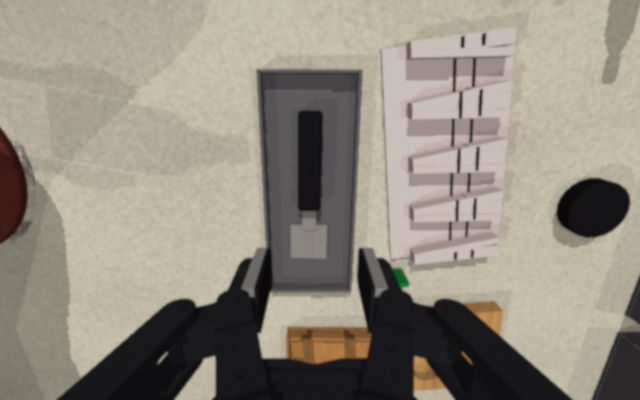

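View pics/crop2.png

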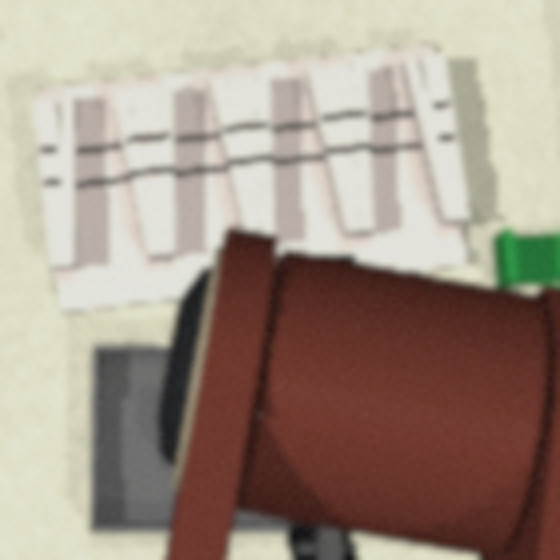

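The scraper lies flat in the tray: handle (310,160), blade (308,240). The gauge is fully visible in the wrist view, with mouths at about column 410 and lines at about columns 460 and 480. I'll fit the gauge pose from the rib points.

```bash
python3 - <<'E'
from h import *
from scipy.optimize import minimize
for nm in('w3','w1'):
    im=load(nm); P=cloud(im); f=im['frame'].astype(int)
    x,y,z=P[...,0],P[...,1],P[...,2]
    base=(im['range_z']>0)&(f.min(-1)>25)&(x>.48)&(x<.7)&(y>-.13)&(y<.16)&~(f[...,1]>1.25*f[...,0])
    k=base&(z>.014)&(z<.026)
    k=cv2.morphologyEx(k.astype(np.uint8),cv2.MORPH_OPEN,np.ones((3,3)))>0
    k&=base&(z>.014)
    r=cv2.minAreaRect((P[k][:,:2]*1000).astype(np.float32)); print(nm,'ribs',r)
    k2=base&(z>.0025)&(z<.03); n,l,s,_=cv2.connectedComponentsWithStats(k2.astype(np.uint8)); k2=l==1+np.argmax(s[1:,4])
    print('all',cv2.minAreaRect((P[k2][:,:2]*1000).astype(np.float32)))
    if nm=='w3':
        # fit model: rib-top points inside ribs, slot-floor points inside slots
        top=P[base&(z>.0185)&(z<.024)][:,:2]; fl=P[base&(z>.003)&(z<.008)][:,:2]
        def cost(p):
            c,s=np.cos(p[2]),np.sin(p[2])
            def sd(q):  # + inside a slot (mm), and in-range mask
                d=(q-p[:2])*1000; u=d@[c,s]; v=d@[-s,c]
                w=np.min([np.abs(v-o) for o in(-87,-29,29,87)],0)
                h=21-0.1*np.clip(u,0,100)
                return h-w,u,v
            a,u,v=sd(top); b,u2,v2=sd(fl)
            t=np.clip(np.maximum.reduce([np.minimum(a,99),-u,u-100,abs(v)-121]),-1e9,8) 
            # rib point bad if in slot, or off ribs
            bad1=np.clip(np.maximum.reduce([a,-u,u-100,abs(v)-121]),0,8)
            onrib=np.minimum.reduce([-b,u2,100-u2])
            bad2=np.clip(onrib,0,8)
            return bad1.sum()/len(top)+bad2.sum()/len(fl)
        best=min((minimize(cost,[x0,y0,a0],method='Nelder-Mead',options=dict(initial_simplex=np.array([[x0,y0,a0],[x0+.004,y0,a0],[x0,y0+.004,a0],[x0,y0,a0+.03]]),xatol=1e-5,fatol=1e-6)) for x0 in(.55,.556) for y0 in(0,.006) for a0 in(.09,.12)),key=lambda r:r.fun)
        p=best.x; print('mouth-mid x,y,yaw',p.round(4),np.degrees(p[2]).round(2),best.fun,len(top),len(fl))
        for i,o in enumerate((-87,-29,29,87)):
            print('slot',i+1,(p[:2]+np.array([-np.sin(p[2]),np.cos(p[2])])*o/1000).round(4))
        np.save('gauge.npy',p)
E
```

```text
w3 ribs ((558.1958618164062, 0.5181121826171875), (172.59104919433594, 246.97454833984375), 6.120173931121826)
all ((585.7952270507812, 3.4523696899414062), (135.30752563476562, 246.99061584472656), 6.178665637969971)
mouth-mid x,y,yaw [ 0.5439 -0.0006  0.1079] 6.18 0.029387972028649796 6803 9931
slot 1 [ 0.5533 -0.0871]
slot 2 [ 0.547  -0.0294]
slot 3 [0.5408 0.0282]
slot 4 [0.5345 0.0859]
w1 ribs ((558.1322631835938, 0.968597412109375), (172.1845245361328, 246.74766540527344), 5.883538722991943)
all ((586.2756958007812, 3.7400970458984375), (134.71238708496094, 246.57888793945312), 6.18975830078125)
```

```bash
python3 mv.py 0.46 0.30 0.24 96.2
```

```text
t 7.55 tcp [ 0.4321 -0.0084  0.1947] yaw 89.27 open 0.0451 F [-0.1 -0.7 -1.2] grip 0.0 tilt [ 0.002 -0.    -1.   ]
shift cm [30.87  2.41 -4.53] turn [np.float64(-6.93), np.float64(173.07)]
```

>>> send_rows([
  [4.5,[5.1,0.4,-0.8],0],
  [4.5,[5.1,0.4,-0.8],0],
  [4.5,[5.1,0.4,-0.8],0],
  [4.5,[5.2,0.4,-0.8],0],
  [4.5,[5.2,0.4,-0.8],0],
  [4.5,[5.2,0.4,-0.6],0],
  [4.5,[0,0,0],-6.9],
  [4.5,[0,0,0],0],
])

```text
t: 8.55
tool_pos: [0.4585, 0.3004, 0.2373]
tool_rot: [-2.098, -2.336, 0.007]
contact_force: [-0.3, -0.6, -1.0]
opening: 0.0451
grip_force: 0.0
```

```bash
cat >> h.py <<'E'
def stems(im,zlo=.045,zhi=.075):
    P=cloud(im); f=im['frame'].astype(int)
    g=(im['range_z']>0)&(f[...,1]>f[...,0]*1.3)&(P[...,2]>zlo)&(P[...,2]<zhi)&(P[...,0]<.72)
    n,l,s,c=cv2.connectedComponentsWithStats(g.astype(np.uint8)); out=[]
    for i in range(1,n):
        if s[i,4]>15:
            p=P[l==i]; h=np.percentile(p[:,2],97); t=p[p[:,2]>h-.006]
            (a,b),(w,hh),_=cv2.minAreaRect((t[:,:2]*1000).astype(np.float32))
            out.append(t); print('stem px',c[i].round(),'xy',round(a,1),round(b,1),'size',round(w,1),round(hh,1),'ztop',h.round(4))
E
python3 - <<'E'
from h import *
im=snap('wrist','w4.png'); stems(im)
im=load('w3'); p=np.load('gauge.npy'); T=np.linalg.inv(im['cam_to_world'])
c,s=np.cos(p[2]),np.sin(p[2])
for v in(0,58):
  for u in(0,49,69,100):
    q=np.array([p[0]+(u*c-v*s)/1000,p[1]+(u*s+v*c)/1000,.021,1]); q=T@q
    print(v,u,(q[:2]/q[2]*[im['fx'],im['fy']]+[im['cx'],im['cy']]).round())
cv2.imwrite('pics/crop3.png',cv2.resize(im['frame'][20:280,370:530,::-1],None,fx=2.3,fy=2.3,interpolation=cv2.INTER_CUBIC))
E
python3 mv.py
```

```text
stem px [284.  97.] xy 418.3 377.3 size 15.1 14.9 ztop 0.0615
stem px [360. 103.] xy 495.1 379.5 size 15.0 15.2 ztop 0.0615
stem px [282. 211.] xy 425.0 254.3 size 15.5 15.1 ztop 0.0612
stem px [347. 212.] xy 499.1 260.9 size 14.7 15.2 ztop 0.0613
0 0 [413. 166.]
0 49 [459. 161.]
0 69 [478. 158.]
0 100 [507. 155.]
58 0 [413. 110.]
58 49 [461. 104.]
58 69 [481. 102.]
58 100 [512.  98.]
t 8.6 tcp [0.4587 0.3    0.2377] yaw 96.07 open 0.0451 F [-0.1 -0.7  0.6] grip 0.0 tilt [-0.004 -0.002 -1.   ]
```

View pics/w4.png

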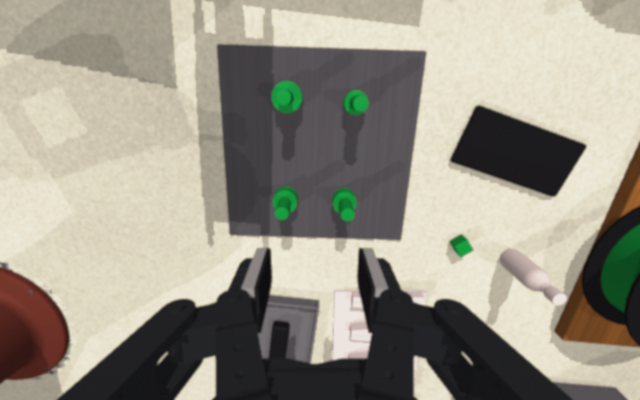

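View pics/crop3.png

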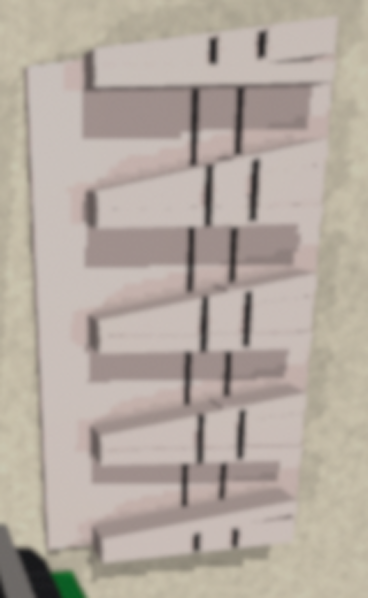

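All four stems are located, at (284,97), (360,103), (282,211) and (347,212). The gauge-line pixels match the fitted model: predicted (459,161) and (478,158), seen the same. Now picking the first plug.

```bash
python3 mv.py 0.499 0.261 0.03 96.2
```

```text
t 8.6 tcp [0.4587 0.3    0.2377] yaw 96.07 open 0.0451 F [-0.1 -0.7  0.6] grip 0.0 tilt [-0.004 -0.002 -1.   ]
shift cm [-4.27  3.67 20.76] turn [np.float64(-0.13), np.float64(179.87)]
```

>>> send_rows([
  [4.5,[-4.3,3.6,1],0],
  [4.5,[0,0,6],0],
  [4.5,[0,0,6],0],
  [4.5,[0,0,4],0],
  [4.5,[0,0,2.5],0],
  [4.5,[0,0,1.2],0],
  [4.5,[0,0,0],0],
  [1,[0,0,0],0],
  [1,[0,0,0],0],
  [1,[0,0,0],0],
], newtons=40)

```text
t: 9.85
tool_pos: [0.5008, 0.2618, 0.0342]
tool_rot: [2.098, 2.337, 0.003]
contact_force: [-0.6, -0.0, 2.1]
opening: 0.0148
grip_force: 39.3
```

>>> send_rows([
  [1,[0,0,0],0],
  [1,[0,0,0],0],
])

```text
t: 10.1
tool_pos: [0.5008, 0.2618, 0.0342]
tool_rot: [2.098, 2.337, 0.002]
contact_force: [-0.6, -0.6, 5.5]
opening: 0.0146
grip_force: 39.7
```

```bash
cat > sl.py <<'E'
# sl.py slot u z : shift to plug centre at depth u mm in slot, in tool axes
import sys; from h import *
p=np.load('gauge.npy'); n=int(sys.argv[1]); u=float(sys.argv[2])/1000; v=(-87,-29,29,87)[n-1]/1000
c,s=np.cos(p[2]),np.sin(p[2]); x=p[0]+u*c-v*s; y=p[1]+u*s+v*c; print(round(x,4),round(y,4))
sys.argv=['',x,y,sys.argv[3],96.2]; exec(open('mv.py').read())
q=np.array(o['tool_pos'][:2])-p[:2]; print('tcp at u,v mm',round((q@[c,s])*1000,1),round((q@[-s,c])*1000-v*1000,1))
E
python3 sl.py 1 5 0.14
```

```text
0.5583 -0.0865
t 10.1 tcp [0.5008 0.2618 0.0342] yaw 96.18 open 0.0146 F [-0.6 -0.6  5.5] grip 39.7 tilt [ 0.002  0.001 -1.   ]
shift cm [-35.25   1.98 -10.59] turn [np.float64(-0.02), np.float64(179.98)]
tcp at u,v mm 0.0 87.0
```

>>> send_rows([
  [1,[0,0,-2],0],
  [1,[0,0,-4.5],0],
  [1,[0,0,-5],0],
  [1,[-5,0.3,0],0],
  [1,[-5,0.3,0],0],
  [1,[-5,0.3,0],0],
  [1,[-5,0.3,0],0],
  [1,[-5,0.3,0],0],
  [1,[-5,0.3,0],0],
  [1,[-5,0.3,0],0],
])

```text
t: 11.35
tool_pos: [0.5586, -0.0858, 0.149]
tool_rot: [2.098, 2.337, 0.001]
contact_force: [1.6, -0.1, 0.4]
opening: 0.0145
grip_force: 39.3
```

>>> send_rows([
  [1,[-0.2,-0.2,0],0],
  [1,[0,0,0],0],
])

```text
t: 11.6
tool_pos: [0.5565, -0.0862, 0.1484]
tool_rot: [-2.099, -2.337, -0.0]
contact_force: [0.1, -0.7, 0.0]
opening: 0.015
grip_force: 39.3
```

```bash
python3 sl.py 1 3 0.036
```

```text
0.5563 -0.0868
t 11.6 tcp [ 0.5565 -0.0862  0.1484] yaw 96.14 open 0.015 F [ 0.1 -0.7  0. ] grip 39.3 tilt [-0.     0.001 -1.   ]
shift cm [-0.06 -0.03 11.24] turn [np.float64(-0.06), np.float64(179.94)]
tcp at u,v mm 0.0 87.0
```

```bash
sed -i 's/^p=np.load/g0=np.load/; s/p\[2\]/g0[2]/g; s/x=p\[0\]/x=g0[0]/; s/y=p\[1\]/y=g0[1]/; s/-p\[:2\]/-g0[:2]/' sl.py; cat sl.py | tail -3
```

```text
c,s=np.cos(g0[2]),np.sin(g0[2]); x=g0[0]+u*c-v*s; y=g0[1]+u*s+v*c; print(round(x,4),round(y,4))
sys.argv=['',x,y,sys.argv[3],96.2]; exec(open('mv.py').read())
q=np.array(o['tool_pos'][:2])-g0[:2]; print('tcp at u,v mm',round((q@[c,s])*1000,1),round((q@[-s,c])*1000-v*1000,1))
```

>>> send_rows([
  [1,[0,0,5],0],
  [1,[0,0,4],0],
  [1,[0,0,1.5],0],
  [1,[0,0,0.6],0],
  [1,[0,0,0.2],0],
  [1,[0,0,0],0],
])

```text
t: 12.35
tool_pos: [0.558, -0.0866, 0.0367]
tool_rot: [2.097, 2.336, 0.002]
contact_force: [0.5, -0.0, -0.7]
opening: 0.0148
grip_force: 39.3
```

>>> send_rows([
  [1,[0,1.5,0],0],
  [1,[0,1,0],0],
  [1,[0,0.5,0],0],
  [1,[0,0.3,0],0],
])

```text
t: 12.85
tool_pos: [0.5899, -0.0829, 0.0352]
tool_rot: [-2.098, -2.338, 0.001]
contact_force: [-1.5, -0.4, 2.7]
opening: 0.0145
grip_force: 39.5
```

```bash
python3 sl.py 1 41 0.036
```

```text
0.594 -0.0827
t 12.85 tcp [ 0.5899 -0.0829  0.0352] yaw 96.19 open 0.0145 F [-1.5 -0.4  2.7] grip 39.5 tilt [-0.001 -0.    -1.   ]
shift cm [-0.02  0.42 -0.08] turn [np.float64(-0.01), np.float64(179.99)]
tcp at u,v mm 36.8 0.2
```

>>> send_rows([
  [1,[0,0.2,0],0],
  [1,[0,0.2,0],0],
])

```text
t: 13.1
tool_pos: [0.5935, -0.0825, 0.0352]
tool_rot: [-2.099, -2.338, 0.0]
contact_force: [-1.2, -0.6, 1.7]
opening: 0.0147
grip_force: 39.5
```

>>> send_rows([
  [1,[0,0.2,0],0],
  [1,[0,0.2,0],0],
])

```text
t: 13.35
tool_pos: [0.5976, -0.082, 0.0352]
tool_rot: [2.099, 2.338, -0.0]
contact_force: [-1.9, 1.2, 2.6]
opening: 0.015
grip_force: 39.5
```

>>> send_rows([
  [1,[0,0.2,0],0],
  [1,[0,0.1,0],0],
])

```text
t: 13.6
tool_pos: [0.6007, -0.0817, 0.0352]
tool_rot: [2.099, 2.338, -0.0]
contact_force: [-2.5, -0.7, 2.7]
opening: 0.0148
grip_force: 39.6
```

```bash
python3 sl.py 1 50 0.036
```

```text
0.603 -0.0817
t 13.6 tcp [ 0.6007 -0.0817  0.0352] yaw 96.18 open 0.0148 F [-2.5 -0.7  2.7] grip 39.6 tilt [-0. -0. -1.]
shift cm [-0.03  0.23 -0.08] turn [np.float64(-0.02), np.float64(179.98)]
tcp at u,v mm 47.7 0.3
```

Not big: it has passed 45 mm. On to about 55.

>>> send_rows([
  [1,[0,0.4,0],0],
  [1,[0,0.3,0],0],
])

```text
t: 13.85
tool_pos: [0.6072, -0.0806, 0.0352]
tool_rot: [-2.098, -2.337, 0.001]
contact_force: [-5.1, 1.9, 6.3]
opening: 0.0149
grip_force: 39.8
```

>>> send_rows([
  [1,[0,0.2,0],0],
  [1,[0,0.1,0],0],
])

```text
t: 14.1
tool_pos: [0.61, -0.08, 0.0352]
tool_rot: [-2.097, -2.336, 0.001]
contact_force: [-4.7, 1.2, 6.6]
opening: 0.0145
grip_force: 39.9
```

>>> send_rows([
  [1,[0,0.1,0],0],
  [1,[0,0.1,0],0],
])

```text
t: 14.35
tool_pos: [0.6118, -0.0797, 0.0352]
tool_rot: [-2.097, -2.336, 0.001]
contact_force: [-6.5, 2.8, 6.9]
opening: 0.0147
grip_force: 39.9
```

>>> send_rows([
  [1,[0,0.1,0],0],
  [1,[0,0.1,0],0],
])

```text
t: 14.6
tool_pos: [0.6132, -0.0795, 0.0353]
tool_rot: [-2.096, -2.335, 0.003]
contact_force: [-9.8, 1.9, 11.5]
opening: 0.0151
grip_force: 40.3
```

>>> send_rows([
  [1,[0,0.1,-0.1],0],
  [1,[0,0,0],0],
])

```text
t: 14.85
tool_pos: [0.6134, -0.0794, 0.0353]
tool_rot: [-2.095, -2.334, 0.005]
contact_force: [-8.3, 0.2, 6.2]
opening: 0.0146
grip_force: 39.9
```

```bash
python3 sl.py 1 60 0.036
```

```text
0.6129 -0.0806
t 14.85 tcp [ 0.6134 -0.0794  0.0353] yaw 96.18 open 0.0146 F [-8.3  0.2  6.2] grip 39.9 tilt [-0.006  0.001 -1.   ]
shift cm [-0.11 -0.06 -0.07] turn [np.float64(-0.02), np.float64(179.98)]
tcp at u,v mm 60.6 1.1
```

Wedged at u≈60, force about 8 N. I'll release and go back for the next plug.

>>> send_rows([
  [4.5,[0,0,0],0],
  [4.5,[0,0,0],0],
  [4.5,[0,0,0],0],
  [4.5,[0,0,-3],0],
  [4.5,[0,0,-5],0],
  [4.5,[0,0,-5],0],
  [4.5,[5.5,-2.5,-1],0],
  [4.5,[5.5,-2.5,-1],0],
  [4.5,[5.5,-2.5,0],0],
  [4.5,[5.5,-2.5,0],0],
])

```text
t: 16.1
tool_pos: [0.4916, 0.1294, 0.1866]
tool_rot: [2.099, 2.337, 0.002]
contact_force: [-0.1, 0.7, 0.8]
opening: 0.0446
grip_force: 0.0
```

>>> send_rows([
  [4.5,[5,-2.6,-1],0],
  [4.5,[4,-2.5,-1],0],
  [4.5,[0,0,0],0],
  [4.5,[0,0,0],0],
])

```text
t: 16.6
tool_pos: [0.4323, 0.2117, 0.2062]
tool_rot: [2.098, 2.338, 0.001]
contact_force: [-0.1, -0.6, -0.3]
opening: 0.0452
grip_force: 0.0
```

```bash
python3 - <<'E'
from h import *
stems(snap('wrist')); print('top'); stems(snap('top'))
E
python3 mv.py 0.425 0.2543 0.03 96.2
```

```text
stem px [318.   0.] xy 418.0 369.7 size 8.5 1.4 ztop 0.0508
stem px [409.   4.] xy 495.2 373.6 size 13.2 4.2 ztop 0.0613
stem px [312. 139.] xy 425.2 254.0 size 15.0 15.0 ztop 0.0614
stem px [424. 398.] xy 611.4 -73.2 size 8.9 3.2 ztop 0.0487
top
stem px [365. 193.] xy 612.2 -77.8 size 14.5 13.4 ztop 0.0657
t 16.7 tcp [0.4325 0.2111 0.2057] yaw 96.09 open 0.045 F [-0.  -0.8  0.5] grip 0.0 tilt [-0. -0. -1.]
shift cm [ 4.38 -0.28 17.57] turn [np.float64(-0.11), np.float64(179.89)]
```

>>> send_rows([
  [4.5,[4.4,-0.3,1],0],
  [4.5,[0,0,6],0],
  [4.5,[0,0,5],0],
  [4.5,[0,0,3.5],0],
  [4.5,[0,0,1.5],0],
  [4.5,[0,0,0],0],
  [1,[0,0,0],0],
  [1,[0,0,0],0],
  [1,[0,0,0],0],
  [1,[0,0,0],0],
])

```text
t: 17.95
tool_pos: [0.4258, 0.2559, 0.0381]
tool_rot: [2.097, 2.337, 0.005]
contact_force: [0.2, -1.1, 5.5]
opening: 0.0144
grip_force: 39.1
```

```bash
python3 sl.py 2 3 0.15
```

```text
0.55 -0.0291
t 17.95 tcp [0.4258 0.2559 0.0381] yaw 96.18 open 0.0144 F [ 0.2 -1.1  5.5] grip 39.1 tilt [ 0.004  0.001 -1.   ]
shift cm [-29.66   9.32 -11.18] turn [np.float64(-0.02), np.float64(179.98)]
tcp at u,v mm -89.8 296.7
```

>>> send_rows([
  [1,[0,0,-2],0],
  [1,[0,0,-4.5],0],
  [1,[0,0,-4.7],0],
  [1,[-5,1.5,0],0],
  [1,[-5,1.6,0],0],
  [1,[-5,1.6,0],0],
  [1,[-5,1.6,0],0],
  [1,[-5,1.6,0],0],
  [1,[-4.7,1.4,0],0],
  [1,[0,0,0],0],
])

```text
t: 19.2
tool_pos: [0.5494, -0.0325, 0.1483]
tool_rot: [2.103, 2.333, -0.0]
contact_force: [-0.3, 1.2, -0.5]
opening: 0.0145
grip_force: 39.1
```

```bash
python3 sl.py 2 3 0.039
```

```text
0.55 -0.0291
t 19.2 tcp [ 0.5494 -0.0325  0.1483] yaw 95.94 open 0.0145 F [-0.3  1.2 -0.5] grip 39.1 tilt [ 0. -0. -1.]
shift cm [ 0.34  0.09 10.93] turn [np.float64(-0.26), np.float64(179.74)]
tcp at u,v mm 2.0 -3.3
```

>>> send_rows([
  [1,[0,0,3],0],
  [1,[0,0,2],0],
  [1,[0,0,0],0],
])

```text
t: 19.58
tool_pos: [0.5466, -0.0288, 0.0956]
tool_rot: [-2.094, -2.336, 0.004]
contact_force: [-0.3, 0.2, 0.7]
opening: 0.0147
grip_force: 39.1
```

```bash
python3 sl.py 2 3 0.039
```

```text
0.55 -0.0291
t 19.57 tcp [ 0.5466 -0.0288  0.0956] yaw 96.23 open 0.0147 F [-0.3  0.2  0.7] grip 39.1 tilt [-0.005  0.001 -1.   ]
shift cm [-0.08  0.37  5.66] turn [np.float64(0.03), np.float64(-179.97)]
tcp at u,v mm -0.4 0.7
```

>>> send_rows([
  [1,[0,0.3,3],0],
  [1,[0,0,1.7],0],
  [1,[0,0,0.6],0],
  [1,[0,0,0.3],0],
  [1,[0,0,0],0],
])

```text
t: 20.2
tool_pos: [0.5521, -0.0297, 0.0428]
tool_rot: [2.098, 2.337, 0.001]
contact_force: [0.7, -0.2, -0.4]
opening: 0.0146
grip_force: 39.1
```

>>> send_rows([
  [1,[0,1.5,0],0],
  [1,[0,1,0],0],
  [1,[0,0.5,0],0],
  [1,[0,0.2,0],0],
])

```text
t: 20.7
tool_pos: [0.5835, -0.0257, 0.0418]
tool_rot: [-2.097, -2.337, 0.0]
contact_force: [-1.9, 3.1, 0.0]
opening: 0.0145
grip_force: 39.2
```

```bash
python3 sl.py 2 38 0.039
```

```text
0.5848 -0.0253
t 20.7 tcp [ 0.5835 -0.0257  0.0418] yaw 96.18 open 0.0145 F [-1.9  3.1  0. ] grip 39.2 tilt [-0.001  0.001 -1.   ]
shift cm [0.02 0.14 0.28] turn [np.float64(-0.02), np.float64(179.98)]
tcp at u,v mm 36.6 -0.2
```

>>> send_rows([
  [1,[0,0,0.2],0],
  [1,[0,0,0.1],0],
  [1,[0,0,0],0],
])

```text
t: 21.08
tool_pos: [0.5837, -0.0258, 0.0393]
tool_rot: [2.099, 2.338, 0.002]
contact_force: [-1.1, 3.3, 1.4]
opening: 0.0143
grip_force: 39.4
```

>>> send_rows([
  [1,[0,0.2,0],0],
  [1,[0,0.2,0],0],
])

```text
t: 21.32
tool_pos: [0.5854, -0.0255, 0.0393]
tool_rot: [-2.095, -2.334, 0.006]
contact_force: [-8.2, 3.9, 8.6]
opening: 0.0144
grip_force: 40.4
```

>>> send_rows([
  [1,[0,0.1,0],0],
  [1,[0,0.1,0],0],
])

```text
t: 21.58
tool_pos: [0.5874, -0.0252, 0.0393]
tool_rot: [-2.095, -2.334, 0.005]
contact_force: [-8.3, 5.3, 8.7]
opening: 0.0144
grip_force: 40.4
```

>>> send_rows([
  [1,[0,0.1,0],0],
  [1,[0,0.1,0],0],
])

```text
t: 21.82
tool_pos: [0.5893, -0.0248, 0.0393]
tool_rot: [-2.095, -2.334, 0.005]
contact_force: [-9.2, 5.3, 10.1]
opening: 0.0146
grip_force: 40.4
```

```bash
python3 sl.py 2 55 0.039
```

```text
0.6017 -0.0235
t 21.82 tcp [ 0.5893 -0.0248  0.0393] yaw 96.17 open 0.0146 F [-9.2  5.3 10.1] grip 40.4 tilt [-0.006  0.001 -1.   ]
shift cm [-0.    1.25  0.02] turn [np.float64(-0.03), np.float64(179.97)]
tcp at u,v mm 42.5 0.0
```

>>> send_rows([
  [1,[0.1,0,-0.05],0],
  [1,[0,0.1,0],0],
  [1,[0,0.1,0],0],
])

```text
t: 22.2
tool_pos: [0.5918, -0.0241, 0.0393]
tool_rot: [-2.097, -2.335, 0.004]
contact_force: [-6.5, 3.0, 5.4]
opening: 0.0145
grip_force: 39.7
```

>>> send_rows([
  [1,[0,0.1,0],0],
  [1,[0,0.1,0],0],
])

```text
t: 22.45
tool_pos: [0.5937, -0.0238, 0.0393]
tool_rot: [-2.096, -2.335, 0.004]
contact_force: [-6.6, 3.3, 5.5]
opening: 0.0147
grip_force: 39.9
```

>>> send_rows([
  [1,[0,0.1,0],0],
  [1,[0,0.1,0],0],
])

```text
t: 22.7
tool_pos: [0.5955, -0.0234, 0.0394]
tool_rot: [-2.096, -2.335, 0.004]
contact_force: [-7.4, 3.6, 6.0]
opening: 0.0144
grip_force: 40.0
```

>>> send_rows([
  [1,[0.1,0,-0.1],0],
  [1,[0,0.2,0],0],
  [1,[0,0.2,0],0],
  [1,[0,0.1,0],0],
])

```text
t: 23.2
tool_pos: [0.6018, -0.022, 0.0402]
tool_rot: [-2.098, -2.337, 0.001]
contact_force: [-3.4, 3.6, 1.3]
opening: 0.0146
grip_force: 39.2
```

>>> send_rows([
  [1,[0,0.1,0],0],
  [1,[0,0.1,0],0],
])

```text
t: 23.45
tool_pos: [0.6027, -0.0218, 0.0401]
tool_rot: [-2.096, -2.336, 0.004]
contact_force: [-6.1, 2.7, 2.0]
opening: 0.0145
grip_force: 39.7
```

>>> send_rows([
  [1,[0,0.1,0],0],
  [1,[0,0.1,0],0],
])

```text
t: 23.7
tool_pos: [0.6035, -0.0217, 0.0399]
tool_rot: [-2.095, -2.334, 0.008]
contact_force: [-10.1, 1.9, 4.0]
opening: 0.0142
grip_force: 40.2
```

>>> send_rows([
  [1,[0,0.1,0],0],
  [1,[0,0.1,0],0],
])

```text
t: 23.95
tool_pos: [0.6043, -0.0216, 0.0396]
tool_rot: [-2.093, -2.333, 0.011]
contact_force: [-14.7, 2.3, 7.5]
opening: 0.0148
grip_force: 40.9
```

```bash
python3 sl.py 2 60 0.039
```

```text
0.6067 -0.023
t 23.95 tcp [ 0.6043 -0.0216  0.0396] yaw 96.2 open 0.0148 F [-14.7   2.3   7.5] grip 40.9 tilt [-0.011 -0.    -1.   ]
shift cm [-0.16  0.22  0.06] turn [np.float64(0.0), np.float64(-180.0)]
tcp at u,v mm 57.8 1.6
```

Wedged at u≈58. I'll release and go for the third plug at (0.495, 0.379).

>>> send_rows([
  [4.5,[0,0,0],0],
  [4.5,[0,0,0],0],
  [4.5,[0,0,0],0],
  [4.5,[0,0,-3],0],
  [4.5,[0,0,-5],0],
  [4.5,[0,0,-5],0],
  [4.5,[5.6,-1.5,-1],0],
  [4.5,[5.6,-1.5,-1],0],
  [4.5,[5.6,-1.5,0],0],
  [4.5,[5.6,-1.5,0],0],
])

```text
t: 25.2
tool_pos: [0.5242, 0.1962, 0.1915]
tool_rot: [2.098, 2.336, 0.003]
contact_force: [-0.4, 0.9, -0.2]
opening: 0.0447
grip_force: 0.0
```

>>> send_rows([
  [4.5,[5.6,-1.5,0],0],
  [4.5,[5.6,-1.5,0],0],
  [4.5,[2,-0.5,0],0],
  [4.5,[0,0,0],0],
  [4.5,[0,0,0],0],
])

```text
t: 25.82
tool_pos: [0.4761, 0.3212, 0.1906]
tool_rot: [2.099, 2.336, -0.0]
contact_force: [0.5, -0.6, 0.1]
opening: 0.0449
grip_force: 0.0
```

```bash
python3 - <<'E'
from h import *
stems(snap('wrist')); print('top'); stems(snap('top'))
E
python3 mv.py 0.4953 0.379 0.035 96.2
```

```text
stem px [256. 120.] xy 418.2 377.2 size 15.1 15.2 ztop 0.0614
stem px [343. 126.] xy 495.1 379.8 size 15.1 15.1 ztop 0.0614
top
stem px [365. 193.] xy 612.9 -77.1 size 14.7 14.2 ztop 0.0657
stem px [340. 197.] xy 603.1 -20.7 size 14.5 14.2 ztop 0.0663
stem px [160. 248.] xy 493.4 375.7 size 2.5 11.3 ztop 0.0634
t 25.93 tcp [0.4762 0.3209 0.1906] yaw 96.05 open 0.045 F [ 0.2  0.1 -0.7] grip 0.0 tilt [ 0. -0. -1.]
shift cm [ 5.58  2.51 15.56] turn [np.float64(-0.15), np.float64(179.85)]
```

>>> send_rows([
  [4.5,[5.6,2.5,1],0],
  [4.5,[0,0,5],0],
  [4.5,[0,0,4],0],
  [4.5,[0,0,3.5],0],
  [4.5,[0,0,1.9],0],
  [4.5,[0,0,0],0],
  [1,[0,0,0],0],
  [1,[0,0,0],0],
  [1,[0,0,0],0],
  [1,[0,0,0],0],
])

```text
t: 27.18
tool_pos: [0.4957, 0.3814, 0.0389]
tool_rot: [2.097, 2.337, 0.006]
contact_force: [-0.1, -0.4, 6.5]
opening: 0.0143
grip_force: 39.3
```

```bash
python3 sl.py 3 1 0.15
```

```text
0.5418 0.0284
t 27.18 tcp [0.4957 0.3814 0.0389] yaw 96.18 open 0.0143 F [-0.1 -0.4  6.5] grip 39.3 tilt [ 0.003  0.002 -1.   ]
shift cm [-35.58   0.82 -11.15] turn [np.float64(-0.02), np.float64(179.98)]
tcp at u,v mm -6.8 355.9
```

>>> send_rows([
  [1,[0,0,-2],0],
  [1,[0,0,-4.5],0],
  [1,[0,0,-4.7],0],
  [1,[-5.1,0.1,0],0],
  [1,[-5.1,0.1,0],0],
  [1,[-5.1,0.1,0],0],
  [1,[-5.1,0.1,0],0],
  [1,[-5.1,0.1,0],0],
  [1,[-5.1,0.1,0],0],
  [1,[-4.7,0.2,0],0],
])

```text
t: 28.42
tool_pos: [0.5401, 0.0289, 0.1497]
tool_rot: [2.098, 2.337, 0.001]
contact_force: [0.8, -0.3, -0.1]
opening: 0.0146
grip_force: 39.0
```

>>> send_rows([
  [1,[0,0,3],0],
  [1,[0,0,2],0],
  [1,[0,0,0],0],
  [1,[0,0,0],0],
])

```text
t: 28.92
tool_pos: [0.5405, 0.0311, 0.0994]
tool_rot: [2.097, 2.339, 0.001]
contact_force: [0.1, -0.1, -0.1]
opening: 0.0144
grip_force: 39.0
```

```bash
python3 sl.py 3 3 0.0399
```

```text
0.5438 0.0286
t 28.93 tcp [0.5405 0.0311 0.0994] yaw 96.24 open 0.0144 F [ 0.1 -0.1 -0.1] grip 39.0 tilt [ 0.001 -0.    -1.   ]
shift cm [-0.29  0.29  5.95] turn [np.float64(0.04), np.float64(-179.96)]
tcp at u,v mm 0.0 2.9
```

>>> send_rows([
  [1,[-0.1,0.2,3],0],
  [1,[0,0,2],0],
  [1,[0,0,0.7],0],
  [1,[0,0,0.2],0],
  [1,[0,0,0],0],
])

```text
t: 29.55
tool_pos: [0.5429, 0.0297, 0.0404]
tool_rot: [2.098, 2.337, 0.001]
contact_force: [-0.5, 0.3, -1.2]
opening: 0.0149
grip_force: 39.2
```

>>> send_rows([
  [1,[0,1.5,0],0],
  [1,[0,1,0],0],
  [1,[0,0.5,0],0],
  [1,[0,0.1,0],0],
])

```text
t: 30.05
tool_pos: [0.5737, 0.033, 0.04]
tool_rot: [2.098, 2.338, -0.0]
contact_force: [-2.0, -0.6, 4.4]
opening: 0.0144
grip_force: 39.4
```

```bash
python3 sl.py 3 38 0.0399
```

```text
0.5786 0.0323
t 30.05 tcp [0.5737 0.033  0.04  ] yaw 96.18 open 0.0144 F [-2.  -0.6  4.4] grip 39.4 tilt [ 0. -0. -1.]
shift cm [-0.12  0.48  0.01] turn [np.float64(-0.02), np.float64(179.98)]
tcp at u,v mm 33.2 1.2
```

>>> send_rows([
  [1,[0,0.2,-0.1],0],
  [1,[0,0.1,0],0],
  [1,[0,0.1,0],0],
])

```text
t: 30.42
tool_pos: [0.5768, 0.0335, 0.0404]
tool_rot: [-2.098, -2.338, 0.0]
contact_force: [0.3, 0.4, -1.0]
opening: 0.0144
grip_force: 39.1
```

>>> send_rows([
  [1,[0,0.1,0],0],
  [1,[0,0.1,0],0],
])

```text
t: 30.68
tool_pos: [0.579, 0.0337, 0.0406]
tool_rot: [-2.099, -2.338, 0.0]
contact_force: [-0.4, 0.3, -0.2]
opening: 0.0145
grip_force: 39.1
```

>>> send_rows([
  [1,[0,0.1,0],0],
  [1,[0,0.1,0],0],
])

```text
t: 30.92
tool_pos: [0.581, 0.0339, 0.0406]
tool_rot: [-2.099, -2.338, 0.0]
contact_force: [-0.9, -0.7, -0.1]
opening: 0.0144
grip_force: 39.1
```

>>> send_rows([
  [1,[0,0.1,0],0],
  [1,[0,0.1,0],0],
])

```text
t: 31.18
tool_pos: [0.583, 0.0341, 0.0406]
tool_rot: [-2.099, -2.338, 0.0]
contact_force: [-0.3, -0.3, -0.3]
opening: 0.0143
grip_force: 39.1
```

>>> send_rows([
  [1,[0,0.2,0],0],
  [1,[0,0.2,0],0],
])

```text
t: 31.42
tool_pos: [0.5871, 0.0345, 0.0406]
tool_rot: [2.099, 2.338, 0.0]
contact_force: [-0.1, -0.4, 0.3]
opening: 0.0145
grip_force: 39.1
```

>>> send_rows([
  [1,[0,0.3,0],0],
  [1,[0,0.3,0],0],
  [1,[0,0.2,0],0],
])

```text
t: 31.8
tool_pos: [0.5952, 0.0354, 0.0406]
tool_rot: [2.099, 2.338, 0.0]
contact_force: [-0.2, -0.0, -0.3]
opening: 0.0146
grip_force: 39.1
```

>>> send_rows([
  [1,[0,0.1,0],0],
  [1,[0,0.1,0],0],
  [1,[0,0.1,0],0],
])

```text
t: 32.17
tool_pos: [0.5979, 0.0357, 0.0406]
tool_rot: [-2.099, -2.338, 0.0]
contact_force: [-0.5, 0.0, 0.4]
opening: 0.0147
grip_force: 39.1
```

>>> send_rows([
  [1,[0,0.1,0],0],
  [1,[0,0.1,0],0],
  [1,[0,0.1,0],0],
])

```text
t: 32.55
tool_pos: [0.601, 0.0361, 0.0406]
tool_rot: [2.099, 2.338, 0.0]
contact_force: [-0.3, 0.5, -0.6]
opening: 0.0143
grip_force: 39.1
```

```bash
python3 sl.py 3 78 0.0399
```

```text
0.6183 0.0366
t 32.55 tcp [0.601  0.0361 0.0406] yaw 96.17 open 0.0143 F [-0.3  0.5 -0.6] grip 39.1 tilt [ 0.  0. -1.]
shift cm [-0.13  1.73  0.07] turn [np.float64(-0.03), np.float64(179.97)]
tcp at u,v mm 60.7 1.3
```

>>> send_rows([
  [1,[0,0.2,0],0],
  [1,[0,0.2,0],0],
])

```text
t: 32.8
tool_pos: [0.605, 0.0365, 0.0406]
tool_rot: [2.098, 2.338, 0.0]
contact_force: [-0.9, -0.2, -1.1]
opening: 0.0142
grip_force: 39.1
```

>>> send_rows([
  [1,[0,0.2,0],0],
  [1,[0,0.2,0],0],
])

```text
t: 33.05
tool_pos: [0.609, 0.0369, 0.0406]
tool_rot: [2.099, 2.338, 0.0]
contact_force: [-0.2, -0.8, -0.4]
opening: 0.0143
grip_force: 39.1
```

>>> send_rows([
  [1,[0,0.2,0],0],
  [1,[0,0.2,0.05],0],
])

```text
t: 33.3
tool_pos: [0.6129, 0.0374, 0.0401]
tool_rot: [-2.098, -2.338, -0.0]
contact_force: [-0.2, 0.4, 0.6]
opening: 0.0144
grip_force: 39.1
```

>>> send_rows([
  [1,[0,0.1,0],0],
  [1,[0,0.1,0],0],
])

```text
t: 33.55
tool_pos: [0.6146, 0.0377, 0.04]
tool_rot: [-2.098, -2.337, 0.0]
contact_force: [-0.9, 0.5, 1.0]
opening: 0.0147
grip_force: 39.1
```

>>> send_rows([
  [1,[0,0.1,0],0],
  [1,[0,0.1,0],0],
])

```text
t: 33.8
tool_pos: [0.6158, 0.0379, 0.04]
tool_rot: [-2.097, -2.336, 0.003]
contact_force: [-6.5, 0.6, 4.9]
opening: 0.0145
grip_force: 39.7
```

```bash
python3 sl.py 3 78 0.0399
```

```text
0.6183 0.0366
t 33.8 tcp [0.6158 0.0379 0.04  ] yaw 96.18 open 0.0145 F [-6.5  0.6  4.9] grip 39.7 tilt [-0.003  0.    -1.   ]
shift cm [-0.15  0.24  0.01] turn [np.float64(-0.02), np.float64(179.98)]
tcp at u,v mm 75.6 1.5
```

>>> send_rows([
  [1,[0,0.1,0],0],
  [4.5,[0,0,0],0],
  [4.5,[0,0,0],0],
  [4.5,[0,0,0],0],
  [4.5,[0,0,-3],0],
  [4.5,[0,0,-5],0],
  [4.5,[0,0,-5],0],
  [4.5,[5,-2.5,-1],0],
  [4.5,[5,-2.5,-1],0],
  [4.5,[5,-2.5,0],0],
])

```text
t: 35.05
tool_pos: [0.527, 0.1802, 0.1917]
tool_rot: [2.098, 2.336, 0.004]
contact_force: [0.6, 0.3, -0.5]
opening: 0.0448
grip_force: 0.0
```

>>> send_rows([
  [4.5,[5,-3,0],0],
  [4.5,[5,-3,0],0],
  [4.5,[5,-2.5,0],0],
  [4.5,[0,0,0],0],
  [4.5,[0,0,0],0],
])

```text
t: 35.67
tool_pos: [0.4267, 0.3187, 0.1902]
tool_rot: [2.098, 2.338, 0.0]
contact_force: [0.6, 0.3, 0.8]
opening: 0.045
grip_force: 0.0
```

```bash
python3 - <<'E'
from h import *
stems(snap('wrist')); print('top'); stems(snap('top'))
E
python3 mv.py 0.418 0.377 0.035 96.2
```

```text
stem px [312. 123.] xy 417.6 377.5 size 14.8 15.0 ztop 0.0615
top
stem px [313. 192.] xy 614.8 38.8 size 12.8 12.9 ztop 0.0654
stem px [365. 193.] xy 612.6 -77.3 size 13.6 14.2 ztop 0.0652
stem px [340. 197.] xy 603.5 -21.1 size 14.6 13.1 ztop 0.0653
stem px [160. 282.] xy 418.5 373.2 size 6.4 1.8 ztop 0.0622
t 35.77 tcp [0.4273 0.318  0.1901] yaw 96.08 open 0.0449 F [0.  0.5 0.4] grip 0.0 tilt [ 0. -0. -1.]
shift cm [ 5.97 -0.3  15.51] turn [np.float64(-0.12), np.float64(179.88)]
```

>>> send_rows([
  [4.5,[5.8,-0.3,1],0],
  [4.5,[0,0,5],0],
  [4.5,[0,0,4],0],
  [4.5,[0,0,3.5],0],
  [4.5,[0,0,1.9],0],
  [4.5,[0,0,0],0],
  [1,[0,0,0],0],
  [1,[0,0,0],0],
  [1,[0,0,0],0],
  [1,[0,0,0],0],
])

```text
t: 37.02
tool_pos: [0.4186, 0.3771, 0.0381]
tool_rot: [2.098, 2.337, 0.005]
contact_force: [-0.9, -1.4, 5.5]
opening: 0.0148
grip_force: 39.2
```

```bash
python3 sl.py 4 1 0.15
```

```text
0.5355 0.086
t 37.02 tcp [0.4186 0.3771 0.0381] yaw 96.18 open 0.0148 F [-0.9 -1.4  5.5] grip 39.2 tilt [ 0.003  0.002 -1.   ]
shift cm [-30.18   8.53 -11.2 ] turn [np.float64(-0.02), np.float64(179.98)]
tcp at u,v mm -83.9 302.0
```

>>> send_rows([
  [1,[0,0,-2],0],
  [1,[0,0,-4.5],0],
  [1,[0,0,-4.7],0],
  [1,[-5,1.4,0],0],
  [1,[-5,1.4,0],0],
  [1,[-5,1.4,0],0],
  [1,[-5,1.4,0],0],
  [1,[-5,1.4,0],0],
  [1,[-5,1.4,0],0],
  [1,[-0.2,0.1,0],0],
])

```text
t: 38.28
tool_pos: [0.5351, 0.0826, 0.1492]
tool_rot: [2.103, 2.332, 0.001]
contact_force: [-0.1, 1.0, -0.2]
opening: 0.0149
grip_force: 39.1
```

>>> send_rows([
  [1,[0,0,3],0],
  [1,[0,0,2],0],
  [1,[0,0,0],0],
  [1,[0,0,0],0],
])

```text
t: 38.78
tool_pos: [0.5345, 0.0857, 0.0988]
tool_rot: [2.097, 2.338, 0.001]
contact_force: [-0.6, -0.7, 0.1]
opening: 0.0146
grip_force: 39.1
```

```bash
python3 sl.py 4 3 0.0391
```

```text
0.5375 0.0862
t 38.77 tcp [0.5345 0.0857 0.0988] yaw 96.22 open 0.0146 F [-0.6 -0.7  0.1] grip 39.1 tilt [ 0.001  0.    -1.   ]
shift cm [0.02 0.3  5.97] turn [np.float64(0.02), np.float64(-179.98)]
tcp at u,v mm -0.1 -0.2
```

>>> send_rows([
  [1,[0,0.3,3],0],
  [1,[0,0,2],0],
  [1,[0,0,0.7],0],
  [1,[0,0,0.1],0],
  [1,[0,0,0],0],
])

```text
t: 39.4
tool_pos: [0.5379, 0.0855, 0.041]
tool_rot: [2.098, 2.337, 0.002]
contact_force: [-0.1, 1.3, -0.3]
opening: 0.0145
grip_force: 39.1
```

>>> send_rows([
  [1,[0,1.5,0],0],
  [1,[0,1,0],0],
  [1,[0,0.5,0],0],
  [1,[0,0,0],0],
])

```text
t: 39.9
tool_pos: [0.5676, 0.0889, 0.0401]
tool_rot: [2.098, 2.338, 0.001]
contact_force: [0.1, 0.2, -0.7]
opening: 0.0145
grip_force: 39.1
```

>>> send_rows([
  [1,[0,0.2,0],0],
  [1,[0,0.1,0],0],
  [1,[0,0.1,0],0],
])

```text
t: 40.28
tool_pos: [0.5706, 0.0893, 0.0399]
tool_rot: [-2.098, -2.337, 0.001]
contact_force: [-1.1, 0.7, -0.0]
opening: 0.0147
grip_force: 39.1
```

```bash
python3 sl.py 4 41 0.0391
```

```text
0.5753 0.0903
t 40.27 tcp [0.5706 0.0893 0.0399] yaw 96.17 open 0.0147 F [-1.1  0.7 -0. ] grip 39.1 tilt [-0.001  0.    -1.   ]
shift cm [0.05 0.48 0.08] turn [np.float64(-0.03), np.float64(179.97)]
tcp at u,v mm 36.2 -0.5
```

>>> send_rows([
  [1,[0,0.1,0],0],
  [1,[0,0.1,0],0],
  [1,[0,0.1,0],0],
])

```text
t: 40.65
tool_pos: [0.5727, 0.0896, 0.0397]
tool_rot: [-2.097, -2.336, 0.004]
contact_force: [-5.7, 2.3, 2.6]
opening: 0.0147
grip_force: 39.6
```

>>> send_rows([
  [1,[0,0.1,0],0],
  [1,[0,0.1,0],0],
])

```text
t: 40.9
tool_pos: [0.5735, 0.0897, 0.0395]
tool_rot: [-2.095, -2.334, 0.008]
contact_force: [-10.0, 2.6, 5.9]
opening: 0.0149
grip_force: 40.2
```

>>> send_rows([
  [1,[0,0.1,0],0],
  [1,[0,0.1,0],0],
])

```text
t: 41.15
tool_pos: [0.574, 0.0898, 0.0395]
tool_rot: [-2.093, -2.332, 0.013]
contact_force: [-16.3, 0.6, 11.3]
opening: 0.0145
grip_force: 41.1
```

```bash
python3 sl.py 4 41 0.0391
```

```text
0.5753 0.0903
t 41.15 tcp [0.574  0.0898 0.0395] yaw 96.2 open 0.0145 F [-16.3   0.6  11.3] grip 41.1 tilt [-0.011 -0.001 -1.   ]
shift cm [0.04 0.14 0.04] turn [np.float64(-0.0), np.float64(180.0)]
tcp at u,v mm 39.6 -0.4
```

Wedged at u≈40, so a big one. I'll release, rise and read the gauge.

>>> send_rows([
  [4.5,[0,0,0],0],
  [4.5,[0,0,0],0],
  [4.5,[0,0,0],0],
  [4.5,[0,0,-3],0],
  [4.5,[0,0,-5],0],
  [4.5,[-3.5,0,-5],0],
  [4.5,[-3.5,0,-5],0],
  [4.5,[0,0,-2],0],
  [4.5,[0,0,0],0],
  [4.5,[0,0,0],0],
])

```text
t: 42.4
tool_pos: [0.5844, 0.0211, 0.2375]
tool_rot: [-2.095, -2.337, 0.003]
contact_force: [0.6, 0.3, 0.2]
opening: 0.045
grip_force: 0.0
```

```bash
cat > rd.py <<'E'
from h import *
import sys
from contextlib import redirect_stdout; import io
def read(name,fn=None):
    im=snap(name,fn); b=io.StringIO()
    with redirect_stdout(b): stems(im,.04,.075)
    p=np.load('gauge.npy'); c,s=np.cos(p[2]),np.sin(p[2])
    for L in b.getvalue().splitlines():
        w=L.split(); i=w.index('xy'); q=np.array([float(w[i+1]),float(w[i+2])])/1000-p[:2]
        print(L,'u',round(q@[c,s]*1000,1),'v',round(q@[-s,c]*1000,1))
E
python3 - <<'E'
from rd import *
read('wrist','w5.png'); read('top')
E
python3 mv.py
```

```text
stem px [312. 109.] xy 574.0 90.4 size 15.0 14.4 ztop 0.0629 u 39.7 v 87.2
stem px [346. 164.] xy 615.9 36.9 size 13.9 14.5 ztop 0.0625 u 75.6 v 29.5
stem px [328. 214.] xy 604.1 -23.1 size 14.6 16.1 ztop 0.0626 u 57.4 v -28.9
stem px [330. 258.] xy 612.9 -80.4 size 14.2 15.2 ztop 0.0621 u 60.0 v -86.8
stem px [313. 192.] xy 614.7 39.3 size 13.6 14.5 ztop 0.0653 u 74.7 v 32.0
stem px [362. 194.] xy 613.0 -71.9 size 2.2 9.9 ztop 0.0652 u 61.0 v -78.3
stem px [340. 197.] xy 603.1 -20.7 size 14.1 14.1 ztop 0.0661 u 56.7 v -26.4
t 42.5 tcp [0.5842 0.0211 0.2372] yaw 96.24 open 0.0452 F [-0.1 -0.8 -0.2] grip 0.0 tilt [-0.005  0.    -1.   ]
```

View pics/w5.png

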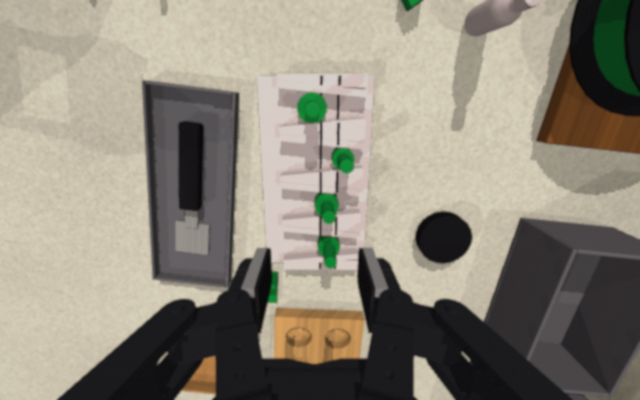

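The gauge reads slot 4 (312,109) short of the near line, so that plug is big. Slot 3 (346,164) is past the far line, so it is small. Slots 2 (328,214) and 1 (330,258) lie between the lines, so those two go to the rack. All four stand wedged together. Next I measure the rack and the box from close up.

>>> send_rows([
  [4.5,[-5,-0.6,0],0],
  [4.5,[-5,-0.6,0],0],
  [4.5,[-5,-0.6,0],0],
  [4.5,[-4,-0.6,0],0],
  [4.5,[0,0,0],0],
  [4.5,[0,0,0],0],
])

```text
t: 43.25
tool_pos: [0.5817, -0.1702, 0.2387]
tool_rot: [-2.096, -2.337, 0.001]
contact_force: [0.6, 1.0, -0.6]
opening: 0.0448
grip_force: 0.0
```

```bash
python3 - <<'E'
from h import *
im=snap('wrist','w6.png'); P=cloud(im); ok=(im['range_z']>0)
f=im['frame'].astype(int); ok&=(f[...,0]>f[...,2]*1.3)
r=rect(P,ok,.014,.027,(.53,.71,-.35,-.17)); print('rack',r)
print('spares',rect(P,ok,.012,.03,(.35,.53,-.38,-.2)))
x,y,z=P[...,0],P[...,1],P[...,2]
k=ok&(z<.011)&(z>0)&(abs(x-r[0][0]/1000)<.055)&(abs(y-r[0][1]/1000)<.055)
n,l,s,c=cv2.connectedComponentsWithStats(k.astype(np.uint8))
for i in range(1,n):
    if s[i,4]>30: print('hole floor',c[i].round(),s[i,4],cv2.minEnclosingCircle((P[l==i][:,:2]*1000).astype(np.float32)))
# hole rims: non-top pixels inside rack at rim plane
T=im['cam_to_world']; v,u=np.mgrid[:400,:640]
d=np.stack([(u-im['cx'])/im['fx'],(v-im['cy'])/im['fy'],np.ones_like(u,float)],-1)@T[:3,:3].T
Q=T[:3,3]+d*((.02-T[2,3])/d[...,2])[...,None]
k=(z<.0165)&(im['range_z']>0)&(abs(Q[...,0]-r[0][0]/1000)<.052)&(abs(Q[...,1]-r[0][1]/1000)<.052)
n,l,s,c=cv2.connectedComponentsWithStats(k.astype(np.uint8))
for i in range(1,n):
    if s[i,4]>60: print('hole rim',c[i].round(),s[i,4],cv2.fitEllipse(cv2.convexHull((Q[l==i][:,:2]*1000).astype(np.float32))))
E
python3 mv.py 0.6129 -0.0804 0.038 96.2
```

```text
rack (array([ 618.5, -262.5]), array([130.3, 131.6]), 3.6, 6222, array([ 0.6138, -0.2537,  0.0181]))
spares (array([ 459.9, -296.4]), array([131.1, 130.4]), 88.5, 1395, array([ 0.4282, -0.2624,  0.019 ]))
hole floor [314. 216.] 569 ((587.7216186523438, -237.32090759277344), 18.70148277282715)
hole floor [359. 218.] 561 ((646.2254028320312, -233.00164794921875), 18.859846115112305)
hole floor [312. 256.] 482 ((591.8427734375, -295.84619140625), 18.71706771850586)
hole floor [351. 258.] 300 ((648.4365844726562, -293.02545166015625), 16.75120735168457)
hole rim [314. 217.] 628 ((587.3464965820312, -233.99453735351562), (36.81481170654297, 37.140594482421875), 25.12330436706543)
hole rim [359. 219.] 624 ((644.7689819335938, -230.49758911132812), (36.562686920166016, 37.07099533081055), 113.43424224853516)
hole rim [312. 257.] 549 ((591.1181030273438, -291.3689880371094), (36.72138214111328, 37.38539123535156), 140.4661102294922)
hole rim [350. 259.] 339 ((646.7254638671875, -287.907470703125), (33.98769760131836, 37.2088737487793), 171.11012268066406)
t 43.3 tcp [ 0.5819 -0.1699  0.239 ] yaw 96.25 open 0.0448 F [-0.1  0.1 -0.9] grip 0.0 tilt [-0.002  0.001 -1.   ]
shift cm [ 8.53  4.09 20.11] turn [np.float64(0.05), np.float64(-179.95)]
```

View pics/w6.png

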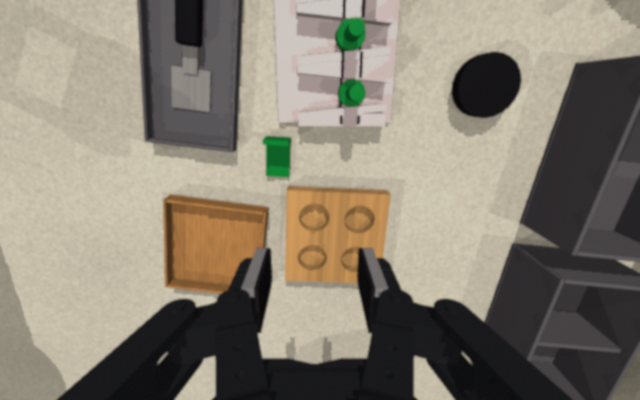

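Wrist view: rack holes at (314,217), (359,218), (312,257) and (350,258); spares box at (215,245). Middle plugs (about 30 mm) have ample clearance. Now fetching slot 1's plug.

>>> send_rows([
  [4.5,[4.2,2,3],0],
  [4.5,[4.2,2,3],0],
  [4.5,[0,0,3],0],
  [4.5,[0,0,0],0],
  [4.5,[0,0,0],0],
])

```text
t: 43.92
tool_pos: [0.6133, -0.083, 0.1513]
tool_rot: [2.097, 2.338, 0.001]
contact_force: [0.3, -0.2, 0.7]
opening: 0.045
grip_force: 0.0
```

```bash
python3 mv.py 0.6129 -0.0804 0.038 96.2
```

```text
t 43.92 tcp [ 0.6133 -0.083   0.1513] yaw 96.21 open 0.045 F [ 0.3 -0.2  0.7] grip 0.0 tilt [ 0.001 -0.    -1.   ]
shift cm [ 0.27 -0.03 11.33] turn [np.float64(0.01), np.float64(-179.99)]
```

>>> send_rows([
  [4.5,[0.2,0,5],0],
  [4.5,[0,0,4],0],
  [4.5,[0,0,1.8],0],
  [4.5,[0,0,0.5],0],
  [4.5,[0,0,0],0],
  [1,[0,0,0],0],
  [1,[0,0,0],0],
  [1,[0,0,0],0],
  [1,[0,0,0],0],
], newtons=50)

```text
t: 45.05
tool_pos: [0.6136, -0.0816, 0.0389]
tool_rot: [2.097, 2.337, 0.001]
contact_force: [-1.9, 0.5, 6.6]
opening: 0.0143
grip_force: 48.8
```

>>> send_rows([
  [1,[0,-0.3,0],0],
  [1,[0,-0.3,0],0],
  [1,[0,-0.5,0],0],
  [1,[0,-1,0],0],
  [1,[0,-1.5,0],0],
  [1,[0,-1.5,0],0],
  [1,[0,0,0],0],
])

```text
t: 45.92
tool_pos: [0.5621, -0.0874, 0.0388]
tool_rot: [2.097, 2.336, 0.001]
contact_force: [-0.7, 0.4, 9.8]
opening: 0.0138
grip_force: 49.5
```

```bash
python3 - <<'E'
from rd import *
read('wrist')
E
python3 sl.py 1 5 0.15;python3 mv.py 0.5875 -0.235 0.15 96.2
```

```text
stem px [493.  10.] xy 615.8 30.2 size 14.3 5.1 ztop 0.0624 u 74.8 v 22.9
stem px [431. 155.] xy 604.0 -23.8 size 15.2 15.7 ztop 0.0629 u 57.2 v -29.5
stem px [314. 274.] xy 561.4 -85.5 size 14.5 18.7 ztop 0.0659 u 8.2 v -86.3
0.5583 -0.0865
t 45.98 tcp [ 0.5621 -0.0874  0.0388] yaw 96.17 open 0.0146 F [-1.3  0.2  9.3] grip 49.6 tilt [ 0.001 -0.001 -1.   ]
shift cm [  0.11  -0.36 -11.12] turn [np.float64(-0.03), np.float64(179.97)]
tcp at u,v mm 8.8 -1.3
t 45.98 tcp [ 0.5621 -0.0874  0.0388] yaw 96.17 open 0.0146 F [-1.3  0.2  9.3] grip 49.6 tilt [ 0.001 -0.001 -1.   ]
shift cm [-14.96   0.95 -11.1 ] turn [np.float64(-0.03), np.float64(179.97)]
```

>>> send_rows([
  [1,[0,0,-2],0],
  [1,[0,0,-4],0],
  [1,[0,0,-4.5],0],
  [1,[-5,0.3,0],0],
  [1,[-5,0.3,0],0],
  [1,[-5,0.3,0],0],
  [1,[0,0,0],0],
  [1,[0,0,3],0],
  [1,[0,0,1],0],
  [1,[0,0,0],0],
])

```text
t: 47.22
tool_pos: [0.5859, -0.2338, 0.1009]
tool_rot: [-2.096, -2.336, 0.001]
contact_force: [-0.3, -0.2, -0.1]
opening: 0.0142
grip_force: 48.8
```

```bash
python3 mv.py 0.5875 -0.236 0.041 96.2
```

```text
t 47.23 tcp [ 0.5859 -0.2338  0.1009] yaw 96.22 open 0.0142 F [-0.3 -0.2 -0.1] grip 48.8 tilt [-0.003  0.002 -1.   ]
shift cm [-0.25  0.15  5.99] turn [np.float64(0.02), np.float64(-179.98)]
```

>>> send_rows([
  [1,[-0.25,0.15,2.5],0],
  [1,[0,0,2],0],
  [1,[0,0,0.7],0],
  [1,[0,0,0.5],0],
  [1,[0,0,0.2],0],
  [1,[0,0,0],0],
])

```text
t: 47.98
tool_pos: [0.589, -0.2375, 0.0436]
tool_rot: [2.098, 2.337, 0.0]
contact_force: [0.4, 0.1, 0.6]
opening: 0.0145
grip_force: 48.8
```

```bash
python3 mv.py 0.5875 -0.236 0.041 96.2
```

```text
t 47.98 tcp [ 0.589  -0.2375  0.0436] yaw 96.17 open 0.0145 F [0.4 0.1 0.6] grip 48.8 tilt [ 0.001 -0.    -1.   ]
shift cm [ 0.17 -0.14  0.26] turn [np.float64(-0.03), np.float64(179.97)]
```

>>> send_rows([
  [1,[0,0,0.2],0],
  [1,[0,0,0.1],0],
  [1,[0,0,0],0],
])

```text
t: 48.35
tool_pos: [0.5887, -0.2373, 0.04]
tool_rot: [-2.099, -2.338, 0.0]
contact_force: [-0.4, 0.8, -0.0]
opening: 0.0141
grip_force: 48.8
```

>>> send_rows([
  [3.5,[0,0,0],0],
  [3.5,[0,0,0],0],
  [3.5,[0,0,0],0],
  [3.5,[0,0,-3],0],
  [3.5,[0,0,-5],0],
  [4.5,[0,0,-5],0],
  [4.5,[5,0,-3],0],
  [4.5,[5,0,-1],0],
  [4.5,[0,0,0],0],
  [4.5,[0,0,0],0],
])

```text
t: 49.6
tool_pos: [0.5778, -0.1382, 0.2098]
tool_rot: [2.098, 2.338, -0.001]
contact_force: [0.7, -0.6, -0.9]
opening: 0.0455
grip_force: 0.0
```

```bash
python3 - <<'E'
from rd import *
read('wrist','w7.png')
E
python3 mv.py 0.604 -0.0231 0.15 96.2
```

```text
stem px [358.  61.] xy 604.4 -23.9 size 15.2 15.1 ztop 0.0631 u 57.6 v -29.7
stem px [314. 265.] xy 587.6 -235.7 size 13.1 15.2 ztop 0.0629 u 18.1 v -238.4
t 49.65 tcp [ 0.5777 -0.1386  0.2094] yaw 96.14 open 0.0449 F [ 0.1 -0.1 -0.1] grip 0.0 tilt [-0.001 -0.    -1.   ]
shift cm [11.2   3.85  5.94] turn [np.float64(-0.06), np.float64(179.94)]
```

View pics/w7.png

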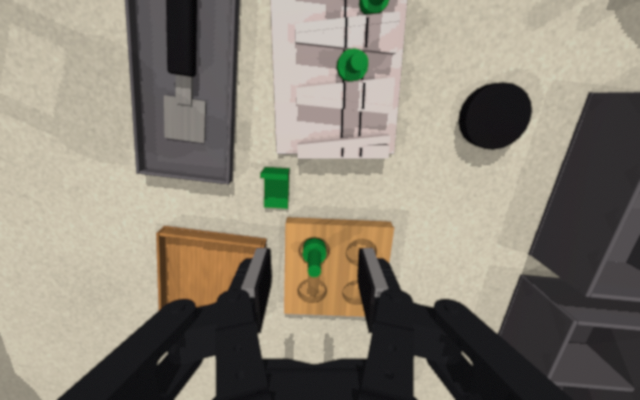

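The plug stands in the rack hole at (314,255) with its top at 63 mm, so it is fully down. Next is slot 2's plug.

>>> send_rows([
  [4.5,[5.5,1.9,2],0],
  [4.5,[5.4,1.9,3],0],
  [4.5,[0,0,1],0],
  [4.5,[0,0,0],0],
  [4.5,[0,0,0],0],
])

```text
t: 50.28
tool_pos: [0.6041, -0.029, 0.1518]
tool_rot: [2.1, 2.335, 0.001]
contact_force: [0.0, 0.1, 0.4]
opening: 0.045
grip_force: 0.0
```

```bash
python3 mv.py 0.6042 -0.0233 0.039 96.2
```

```text
t 50.27 tcp [ 0.6041 -0.029   0.1518] yaw 96.05 open 0.045 F [0.  0.1 0.4] grip 0.0 tilt [ 0.001 -0.    -1.   ]
shift cm [ 0.57  0.06 11.28] turn [np.float64(-0.15), np.float64(179.85)]
```

>>> send_rows([
  [4.5,[0.5,0.05,5],0],
  [4.5,[0,0,4],0],
  [4.5,[0,0,1.8],0],
  [4.5,[0,0,0.4],0],
  [4.5,[0,0,0],0],
  [1,[0,0,0],0],
  [1,[0,0,0],0],
  [1,[0,0,0],0],
  [1,[0,0,0],0],
])

```text
t: 51.4
tool_pos: [0.604, -0.0224, 0.0406]
tool_rot: [2.098, 2.338, -0.0]
contact_force: [-3.7, -0.5, 6.3]
opening: 0.0142
grip_force: 48.8
```

>>> send_rows([
  [1,[0,-0.3,0],0],
  [1,[0,-0.3,0],0],
  [1,[0,-0.5,0],0],
  [1,[0,-1,0],0],
  [1,[0,-1.5,0],0],
  [1,[0,-1.3,0],0],
  [1,[0,0,0],0],
])

```text
t: 52.28
tool_pos: [0.5548, -0.028, 0.0406]
tool_rot: [2.098, 2.336, 0.001]
contact_force: [0.2, -0.9, 8.3]
opening: 0.0142
grip_force: 49.7
```

```bash
python3 - <<'E'
from rd import *
read('wrist')
E
python3 mv.py 0.6451 -0.2312 0.15 96.2
```

```text
stem px [397.  13.] xy 573.9 85.0 size 15.3 7.1 ztop 0.063 u 39.0 v 81.9
stem px [474. 158.] xy 615.5 36.0 size 14.8 15.7 ztop 0.0626 u 75.1 v 28.7
stem px [314. 275.] xy 554.3 -27.0 size 14.3 19.8 ztop 0.063 u 7.5 v -27.4
t 52.33 tcp [ 0.5548 -0.028   0.0406] yaw 96.17 open 0.0135 F [-1.6 -0.  10.5] grip 49.7 tilt [ 0.001 -0.001 -1.   ]
shift cm [-21.18   6.8  -10.92] turn [np.float64(-0.03), np.float64(179.97)]
```

>>> send_rows([
  [1,[0,0,-2],0],
  [1,[0,0,-4],0],
  [1,[0,0,-4.7],0],
  [1,[-5,1.6,0],0],
  [1,[-5,1.6,0],0],
  [1,[-5,1.6,0],0],
  [1,[-5,1.6,0],0],
  [1,[-1,0.3,0],0],
  [1,[0,0,1],0],
  [1,[0,0,0],0],
])

```text
t: 53.58
tool_pos: [0.6424, -0.2272, 0.134]
tool_rot: [-2.094, -2.336, 0.002]
contact_force: [-0.9, 0.7, -0.0]
opening: 0.0138
grip_force: 49.0
```

```bash
python3 mv.py 0.6451 -0.2322 0.0416 96.2
```

```text
t 53.58 tcp [ 0.6424 -0.2272  0.134 ] yaw 96.24 open 0.0138 F [-0.9  0.7 -0. ] grip 49.0 tilt [-0.004  0.002 -1.   ]
shift cm [-0.55  0.25  9.23] turn [np.float64(0.04), np.float64(-179.96)]
```

>>> send_rows([
  [1,[-0.4,0.15,3],0],
  [1,[0,0,2],0],
  [1,[0,0,0],0],
  [1,[0,0,0],0],
])

```text
t: 54.08
tool_pos: [0.6462, -0.2326, 0.0868]
tool_rot: [2.098, 2.338, 0.0]
contact_force: [0.5, 0.2, -0.1]
opening: 0.0142
grip_force: 49.0
```

```bash
python3 mv.py 0.6451 -0.2322 0.0416 96.2
```

```text
t 54.08 tcp [ 0.6462 -0.2326  0.0868] yaw 96.2 open 0.0142 F [ 0.5  0.2 -0.1] grip 49.0 tilt [ 0.001 -0.    -1.   ]
shift cm [ 0.06 -0.11  4.52] turn [np.float64(0.0), np.float64(-180.0)]
```

>>> send_rows([
  [1,[0,-0.1,2],0],
  [1,[0,0,1.3],0],
  [1,[0,0,0.7],0],
  [1,[0,0,0.4],0],
  [1,[0,0,0.1],0],
  [1,[0,0,0],0],
])

```text
t: 54.82
tool_pos: [0.6453, -0.2333, 0.0418]
tool_rot: [2.098, 2.337, 0.0]
contact_force: [-1.3, 0.7, 3.1]
opening: 0.014
grip_force: 49.4
```

```bash
python3 mv.py 0.6451 -0.2322 0.0416 96.2
```

```text
t 54.83 tcp [ 0.6453 -0.2333  0.0418] yaw 96.18 open 0.014 F [-1.3  0.7  3.1] grip 49.4 tilt [ 0.001 -0.    -1.   ]
shift cm [ 0.11 -0.01  0.02] turn [np.float64(-0.02), np.float64(179.98)]
```

>>> send_rows([
  [3.5,[0,0,0],0],
  [3.5,[0,0,0],0],
  [3.5,[0,0,0],0],
  [3.5,[0,0,-3],0],
  [3.5,[0,0,-5],0],
  [4.5,[0,0,-5],0],
  [4.5,[5.4,0,0],0],
  [4.5,[5.4,0,0],0],
  [4.5,[5.4,0,0],0],
  [4.5,[5.4,0,0],0],
])

```text
t: 56.08
tool_pos: [0.6214, -0.0167, 0.1711]
tool_rot: [2.099, 2.337, 0.001]
contact_force: [-0.0, -0.2, 0.5]
opening: 0.0444
grip_force: 0.0
```

>>> send_rows([
  [4.5,[5.2,0,0],0],
  [4.5,[0,0,1],0],
  [4.5,[0,0,0],0],
  [4.5,[0,0,0],0],
])

```text
t: 56.58
tool_pos: [0.6162, 0.0321, 0.1609]
tool_rot: [-2.1, -2.336, 0.001]
contact_force: [0.3, -0.1, -0.2]
opening: 0.0448
grip_force: 0.0
```

```bash
python3 - <<'E'
from rd import *
read('wrist'); read('top')
E
python3 mv.py 0.6157 0.0368 0.039 96.2
```

```text
stem px [269. 122.] xy 574.0 90.0 size 15.1 15.3 ztop 0.0629 u 39.7 v 86.8
stem px [315. 191.] xy 615.9 36.8 size 15.5 14.5 ztop 0.0626 u 75.6 v 29.4
stem px [431. 180.] xy 643.6 -230.9 size 12.9 15.4 ztop 0.0665 u 74.3 v -239.7
stem px [433. 204.] xy 586.8 -232.7 size 12.7 14.8 ztop 0.0659 u 17.6 v -235.4
t 56.67 tcp [0.6165 0.032  0.1613] yaw 96.07 open 0.0448 F [-0.2 -0.1 -0.3] grip 0.0 tilt [ 0. -0. -1.]
shift cm [ 0.48 -0.03 12.23] turn [np.float64(-0.13), np.float64(179.87)]
```

>>> send_rows([
  [4.5,[0.4,-0.03,5],0],
  [4.5,[0,0,4],0],
  [4.5,[0,0,2.4],0],
  [4.5,[0,0,0.7],0],
  [4.5,[0,0,0],0],
  [1,[0,0,0],0],
  [1,[0,0,0],0],
  [1,[0,0,0],0],
  [1,[0,0,0],0],
])

```text
t: 57.8
tool_pos: [0.6163, 0.0372, 0.0419]
tool_rot: [2.097, 2.337, 0.001]
contact_force: [-2.2, -0.6, 5.9]
opening: 0.014
grip_force: 48.8
```

>>> send_rows([
  [1,[0,-0.3,0],0],
  [1,[0,-0.3,0],0],
  [1,[0,-0.5,0],0],
  [1,[0,-1,0],0],
  [1,[0,-1.5,0],0],
  [1,[0,-1.5,0],0],
  [1,[0,-1.5,0],0],
  [1,[0,0,0],0],
])

```text
t: 58.8
tool_pos: [0.5502, 0.03, 0.0418]
tool_rot: [2.097, 2.336, 0.002]
contact_force: [-1.5, -0.1, 8.7]
opening: 0.0143
grip_force: 49.8
```

```bash
python3 mv.py 0.457 -0.321 0.15 96.2
```

```text
t 58.8 tcp [0.5502 0.03   0.0418] yaw 96.17 open 0.0143 F [-1.5 -0.1  8.7] grip 49.8 tilt [ 0.002 -0.    -1.   ]
shift cm [-33.91 -13.01 -10.83] turn [np.float64(-0.03), np.float64(179.97)]
```

>>> send_rows([
  [1,[0,0,-2],0],
  [1,[0,0,-4],0],
  [1,[0,0,-4.7],0],
  [1,[-4.9,-1.9,0],0],
  [1,[-4.9,-1.9,0],0],
  [1,[-4.9,-1.9,0],0],
  [1,[-4.9,-1.9,0],0],
  [1,[-4.8,-1.8,0],0],
  [1,[-4.8,-1.8,0],0],
  [1,[-4.7,-1.8,0],0],
])

```text
t: 60.05
tool_pos: [0.4555, -0.3216, 0.1469]
tool_rot: [-2.097, -2.336, -0.0]
contact_force: [0.1, -0.0, -0.9]
opening: 0.0139
grip_force: 49.0
```

>>> send_rows([
  [1,[0,0,2],0],
  [1,[0,0,1],0],
  [1,[0,0,0],0],
])

```text
t: 60.42
tool_pos: [0.4562, -0.3185, 0.115]
tool_rot: [-2.094, -2.336, -0.0]
contact_force: [0.2, 0.2, -0.8]
opening: 0.0142
grip_force: 49.0
```

```bash
python3 - <<'E'
from h import *
im=snap('wrist','w8.png')
P=cloud(im); f=im['frame'].astype(int); x,y,z=P[...,0],P[...,1],P[...,2]
ok=(im['range_z']>0)&(f[...,0]>f[...,2]*1.3)
print(rect(P,ok,.012,.03,(.36,.525,-.38,-.2)))
E
python3 mv.py 0.457 -0.321 0.041 96.2
```

```text
(array([ 459.8, -297. ]), array([130.2, 130.5]), 88.3, 3819, array([ 0.4563, -0.2829,  0.0197]))
t 60.48 tcp [ 0.4568 -0.319   0.1161] yaw 96.28 open 0.0143 F [ 0.5 -0.4  0.7] grip 49.0 tilt [-0.002  0.002 -1.   ]
shift cm [-0.21  0.01  7.51] turn [np.float64(0.08), np.float64(-179.92)]
```

View pics/w8.png

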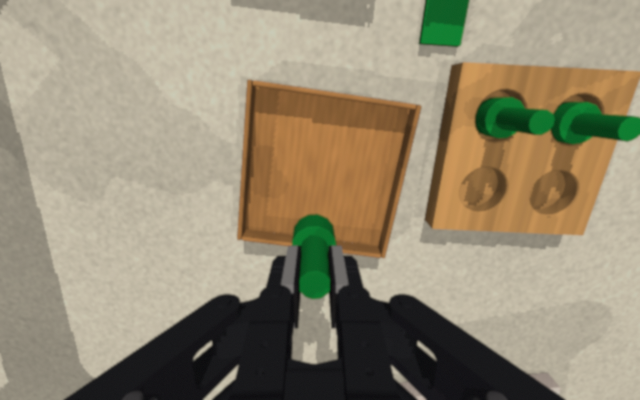

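The box spans (240,85)–(415,255), and the held plug is over its far half. Both rack plugs are seated. I'll lower it.

>>> send_rows([
  [1,[-0.1,0,3],0],
  [1,[0,0,2.5],0],
  [1,[0,0,1],0],
  [1,[0,0,0.6],0],
  [1,[0,0,0.3],0],
  [1,[0,0,0.1],0],
  [1,[0,0,0],0],
])

```text
t: 61.35
tool_pos: [0.4574, -0.3221, 0.0427]
tool_rot: [2.098, 2.337, -0.0]
contact_force: [0.1, -0.4, -0.3]
opening: 0.0138
grip_force: 49.0
```

```bash
python3 mv.py 0.457 -0.321 0.041 96.2
```

```text
t 61.35 tcp [ 0.4574 -0.3221  0.0427] yaw 96.17 open 0.0138 F [ 0.1 -0.4 -0.3] grip 49.0 tilt [ 0.001 -0.001 -1.   ]
shift cm [ 0.11 -0.03  0.17] turn [np.float64(-0.03), np.float64(179.97)]
```

>>> send_rows([
  [1,[0,0,0.15],0],
  [1,[0,0,0],0],
  [3.5,[0,0,0],0],
  [3.5,[0,0,0],0],
  [3.5,[0,0,0],0],
  [3.5,[0,0,-3],0],
  [3.5,[0,0,-5],0],
  [4.5,[0,0,-5],0],
  [4.5,[5,2,0],0],
  [4.5,[5,2,0],0],
])

```text
t: 62.6
tool_pos: [0.4868, -0.2176, 0.1719]
tool_rot: [2.099, 2.334, 0.001]
contact_force: [0.7, 0.9, 0.2]
opening: 0.0449
grip_force: 0.0
```

>>> send_rows([
  [4.5,[5,2,0],0],
  [4.5,[5,2,0],0],
  [4.5,[5,2,0],0],
  [4.5,[5,2,0],0],
  [4.5,[5,2,0],0],
  [4.5,[4.5,2,0],0],
  [4.5,[0,0,1],0],
  [4.5,[0,0,0],0],
  [4.5,[0,0,0],0],
])

```text
t: 63.72
tool_pos: [0.5734, 0.087, 0.1604]
tool_rot: [-2.1, -2.336, 0.001]
contact_force: [0.1, 0.7, 0.9]
opening: 0.0449
grip_force: 0.0
```

```bash
python3 - <<'E'
from rd import *
read('wrist'); read('top')
E
python3 mv.py 0.574 0.0902 0.039 96.2
```

```text
stem px [315. 193.] xy 573.7 90.4 size 15.3 15.0 ztop 0.0627 u 39.4 v 87.3
stem px [431. 180.] xy 642.3 -231.1 size 14.3 14.1 ztop 0.0665 u 73.0 v -239.8
stem px [433. 204.] xy 586.6 -232.5 size 12.8 14.7 ztop 0.0657 u 17.5 v -235.2
stem px [476. 261.] xy 455.6 -319.5 size 16.4 13.3 ztop 0.0639 u -122.1 v -307.6
t 63.83 tcp [0.5737 0.087  0.1609] yaw 96.07 open 0.0453 F [-0.3 -0.1  0.1] grip 0.0 tilt [ 0. -0. -1.]
shift cm [ 0.32  0.06 12.19] turn [np.float64(-0.13), np.float64(179.87)]
```

>>> send_rows([
  [4.5,[0.3,0.05,5],0],
  [4.5,[0,0,4],0],
  [4.5,[0,0,2.4],0],
  [4.5,[0,0,0.7],0],
  [4.5,[0,0,0],0],
  [1,[0,0,0],0],
  [1,[0,0,0],0],
  [1,[0,0,0],0],
  [1,[0,0,0],0],
])

```text
t: 64.95
tool_pos: [0.5741, 0.0911, 0.0413]
tool_rot: [2.098, 2.338, -0.0]
contact_force: [-4.0, -1.1, 5.1]
opening: 0.0141
grip_force: 48.7
```

>>> send_rows([
  [1,[0,-0.3,0],0],
  [1,[0,-0.3,0],0],
  [1,[0,-0.5,0],0],
  [1,[0,-1,0],0],
  [1,[0,-1.2,0],0],
  [1,[0,0,0],0],
])

```text
t: 65.7
tool_pos: [0.5413, 0.0875, 0.0411]
tool_rot: [2.097, 2.337, 0.002]
contact_force: [0.4, -0.0, 8.4]
opening: 0.0143
grip_force: 49.6
```

```bash
python3 mv.py 0.459 -0.27 0.15 96.2
```

```text
t 65.7 tcp [0.5413 0.0875 0.0411] yaw 96.18 open 0.0143 F [ 0.4 -0.   8.4] grip 49.6 tilt [ 0.002 -0.    -1.   ]
shift cm [-34.67 -12.01 -10.9 ] turn [np.float64(-0.02), np.float64(179.98)]
```

>>> send_rows([
  [1,[0,0,-2],0],
  [1,[0,0,-4],0],
  [1,[0,0,-4.7],0],
  [1,[-5,-1.7,0],0],
  [1,[-5,-1.7,0],0],
  [1,[-5,-1.7,0],0],
  [1,[-5,-1.7,0],0],
  [1,[-5,-1.7,0],0],
  [1,[-5,-1.7,0],0],
  [1,[-4.6,-1.8,0],0],
])

```text
t: 66.95
tool_pos: [0.4572, -0.2701, 0.1462]
tool_rot: [-2.097, -2.335, 0.0]
contact_force: [1.3, 0.8, 0.5]
opening: 0.0143
grip_force: 49.0
```

>>> send_rows([
  [1,[0,0,2],0],
  [1,[0,0,1],0],
  [1,[0,0,0],0],
  [1,[0,0,0],0],
])

```text
t: 67.45
tool_pos: [0.4593, -0.2682, 0.1167]
tool_rot: [-2.096, -2.34, -0.0]
contact_force: [-0.4, 1.3, -0.4]
opening: 0.0145
grip_force: 49.0
```

```bash
python3 mv.py 0.459 -0.27 0.041 96.2
```

```text
t 67.45 tcp [ 0.4593 -0.2682  0.1167] yaw 96.28 open 0.0145 F [-0.4  1.3 -0.4] grip 49.0 tilt [-0.  0. -1.]
shift cm [-0.17 -0.05  7.57] turn [np.float64(0.08), np.float64(-179.92)]
```

>>> send_rows([
  [1,[0,0,3],0],
  [1,[0,0,2.5],0],
  [1,[0,0,1],0],
  [1,[0,0,0.6],0],
  [1,[0,0,0.3],0],
  [1,[0,0,0.1],0],
  [1,[0,0,0],0],
])

```text
t: 68.32
tool_pos: [0.4593, -0.2695, 0.0422]
tool_rot: [2.098, 2.337, 0.0]
contact_force: [0.5, 0.1, -0.5]
opening: 0.0143
grip_force: 49.0
```

```bash
python3 mv.py 0.459 -0.27 0.0403 96.2
```

```text
t 68.33 tcp [ 0.4593 -0.2695  0.0422] yaw 96.17 open 0.0143 F [ 0.5  0.1 -0.5] grip 49.0 tilt [ 0.001 -0.001 -1.   ]
shift cm [-0.04 -0.04  0.19] turn [np.float64(-0.03), np.float64(179.97)]
```

Down 0.2, release, then retreat to the plate side so the top camera has a clear view.

>>> send_rows([
  [1,[0,0,0.15],0],
  [1,[0,0,0],0],
  [3.5,[0,0,0],0],
  [3.5,[0,0,0],0],
  [3.5,[0,0,0],0],
  [3.5,[0,0,-3],0],
  [3.5,[0,0,-5],0],
  [4.5,[0,0,-5],0],
  [4.5,[5,0,-5],0],
  [4.5,[5,0,-2],0],
])

```text
t: 69.58
tool_pos: [0.4497, -0.1757, 0.238]
tool_rot: [2.097, 2.332, 0.002]
contact_force: [0.0, 0.3, 0.8]
opening: 0.0448
grip_force: 0.0
```

>>> send_rows([
  [4.5,[5,0,0],0],
  [4.5,[5,0,0],0],
  [4.5,[5,0,0],0],
  [4.5,[5,0,0],0],
  [4.5,[5,0,0],0],
  [4.5,[5,0,0],0],
  [4.5,[5,0,0],0],
  [4.5,[5,0,0],0],
  [4.5,[0,0,0],0],
])

```text
t: 70.7
tool_pos: [0.4049, 0.2246, 0.2342]
tool_rot: [-2.092, -2.343, 0.0]
contact_force: [0.1, -0.4, 0.4]
opening: 0.045
grip_force: 0.0
```

```bash
python3 - <<'E'
from rd import *
read('top','top9.png')
im=load('top9');cv2.imwrite('pics/crop9.png',cv2.resize(im['frame'][120:310,140:500,::-1],None,fx=2.2,fy=2.2,interpolation=cv2.INTER_CUBIC))
P=cloud(im); print(rect(P,(im['range_z']>0)&(im['frame'].max(-1)<60),.018,.035,(.385,.475,-.14,.09)))
E
```

```text
stem px [431. 180.] xy 641.8 -230.8 size 13.8 13.8 ztop 0.067 u 72.5 v -239.4
stem px [433. 204.] xy 586.2 -232.9 size 14.1 14.8 ztop 0.0654 u 17.0 v -235.5
stem px [452. 261.] xy 456.3 -267.3 size 16.4 13.3 ztop 0.0635 u -115.8 v -255.7
stem px [476. 261.] xy 456.4 -318.8 size 13.1 15.4 ztop 0.0646 u -121.3 v -306.9
(array([432.3,   6.1]), array([106.8,  23.9]), 87.9, 491, array([0.4322, 0.0075, 0.0219]))
```

View pics/crop9.png

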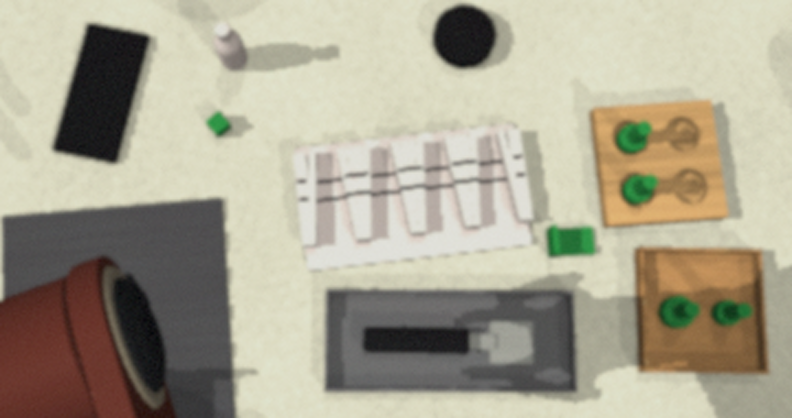

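The top view shows two plugs in the rack at (635,135) and (640,188), two in the box at (680,312) and (732,312), and the scraper flat in the tray. The other objects are in place. One last height check on the rack plugs from the scene camera.

```bash
python3 - <<'E'
from rd import *
read('scene')
read('top')
E
```

```text
stem px [194. 131.] xy 458.1 -320.5 size 13.1 14.2 ztop 0.062 u -119.8 v -308.8
stem px [213. 136.] xy 459.5 -266.4 size 14.8 13.2 ztop 0.063 u -112.5 v -255.2
stem px [203. 176.] xy 589.3 -233.5 size 14.9 13.1 ztop 0.0649 u 20.0 v -236.4
stem px [192. 194.] xy 646.4 -230.5 size 12.6 10.8 ztop 0.0648 u 77.1 v -239.6
stem px [431. 180.] xy 643.8 -231.0 size 12.7 15.0 ztop 0.0656 u 74.5 v -239.8
stem px [433. 204.] xy 586.7 -232.5 size 12.6 13.5 ztop 0.0661 u 17.6 v -235.2
stem px [452. 261.] xy 456.3 -267.6 size 15.2 13.2 ztop 0.0647 u -115.9 v -256.0
stem px [475. 261.] xy 456.1 -319.1 size 12.8 15.3 ztop 0.0637 u -121.6 v -307.2
```

Both rack plugs are at equal height, 2 mm above those in the box, so they are fully seated.

```bash
python3 -c "
from station import ctrl
print(ctrl.finish_job())"
```

```text
the job is handed in; nothing more can be done
None
```

The job is handed in, with no verdict returned: the scraper lies flat in the tray, the two middle-sized plugs are fully down in the rack, and the big and small plugs stand upright in the spares box.

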